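# Reload and close the filter housing

### The arm

A 6-joint arm with a two-finger parallel gripper is mounted at the origin on the work surface. World frame = base frame: x ahead of the robot, y to its left, z up, the work surface at z = 0. Lengths are in m, angles in rad, forces in N, time in s.
With the tool pointing down it reaches from about 0.375 to 0.9 m from the base axis. Payload 3.1 kg.
Tool frame: the origin (TCP) lies between the finger pads; the fingertips stand robot.tip_extent ahead of it and the grasp point (between the pads) lies 3 mm ahead of it (robot.tip_extent is the distance from the TCP to the fingertips, in m); z points along the fingers, x is the direction in which the jaws open and shut, and the axes are right-handed (so a half turn about z gives the same grasp; the last joint's range is limited). The gripper opens to 87 mm and grips with 3 to 60 N. Pads are 19 mm wide; open, the fingers measure 117 mm over their backs; the gripper's body (75 mm by 190 mm) begins 51 mm behind the grasp point.
Start: joints at [-1.304, 0.527, 1.433, -0, 1.181, -0.178], TCP at [0.269, -0.564, 0.245] pointing down, gripper open.
Joint ranges: [-3.08, 3.08], [-0.75, 2.2], [0.22, 2.44], [-1.43, 4.57], [0, 2.65], [-2.85, 2.85]. Speed limits (rad/s): [2.79, 2.79, 3.14, 3.14, 3.14, 3.14].

### API

Orientations are given as a unit quaternion [x, y, z, w].
In Python, from rig import robot, cams gives the robot as it stands.
- The arm moves only by the tool carry_out, never from a script. Its argument "steps" is a list of rows, each a list of 3 entries, a list of its own where there are three numbers: the shift along the world's x, y, z in cm, then the turn about the world's z in degrees, then the closure, from 0 (fully open) to 1 (shut). In form: [[[dx, dy, dz], spin, fingers], ...]. A call has 1 to 10 rows; each row shifts and turns the pose as measured when the row begins; what a row does not reach is not made up. A row lasts 1/10 s, in which the tool goes at most 50 mm and 8.59 degrees, less where a joint would pass 70% of its speed; a pose out of reach is approached as far as the arm can. A call with a gripper value outside its range is refused whole. The fingers move at their own pace and stop on an object; "squeeze" is the grip in N (left out, the last holds). Time passes only in rows, so rows that do not move let the fingers close. It gives the time, the measured TCP pose, the force and the opening at its end, in the units of the state.
- robot.get_obs(): the state, without advancing time (a new reading comes with each control period).
- cams.camera(name): name is "side" or "top"; returns a dict with "pixels" (384x512x3 uint8, red, green, blue), "fx", "fy", "cx", "cy" (pixels), "eye" and "rotation" of the camera in the world. Camera axes: x right, y up, looking along -z (the intrinsics and any distortion apply to the point x, -y, -z); pixel columns grow to the right and rows downward; lengths in m; the calibration is good to about 2 mm. A picture is of the moment at which its call begins. There is no depth.
- robot.hand_in(): hands the job in, once; it reports no verdict.
The state is a dict: "time": time; "q": joint angles; "joint_velocities": joint speeds; "joint_torque": joint torques, N m; "position": TCP position; "tool_rot": TCP orientation; "ft_force": force on the tool from outside, world axes, zero at the start; "moment": the same for the moment, N m; "grip_width": finger opening in m.
Only numpy, scipy, OpenCV 4.12 (cv2) and the standard library are available. Lean on these libraries where they do the work, as an engineer would, in place of code of your own. Each camera call takes 0.05 s, during which the arm holds its last target. There are 200 camera calls.

### The job

Lay every filter cartridge on the bench flat on the floor of the clear trough, set the grey cover squarely on the trough so that it closes the whole opening, and then swing the clamp bar fully shut over it. Only then fasten the wing nut: back it off anticlockwise until it clicks down onto its thread start, and turn it clockwise until it is fully tight. Leave the glass beaker standing.

Things in the scene. Friction and masses are not known exactly. Their poses are not given: they have to be found in the camera images.
- housing: Fixed filter housing: clear open trough on an aluminium base plate (290 x 250 x 6 mm), place and yaw vary. Origin: centre of the plate's underside, z up. Outside the trough's long walls stand the clamp bar's hinge post at (105, -55) mm and the wing nut's stud, on a grey collar (radius 32, top at 54 mm), at (-105, -55) mm.
- trough_floor (a point): Centre of the trough's inner floor, 12 mm above the housing's origin, axes as the housing's. Inside of the trough 126 mm along x, 216 mm along y, no partitions; walls 6 mm thick, 46 mm high above this point. It takes three cartridges side by side, each lying along x (a good pitch is 62 mm along y).
- trough_rim (a point): Centre of the trough's mouth at rim height, 58 mm above the housing's origin, axes as the housing's. The cover belongs here, its origin on this point.
- cover: Loose flat grey cover, 150 (x) x 240 (y) x 5 mm, 0.2 to 0.33 kg. Origin: centre of its flat underside. Black grip rib on top at the centre: 70 mm along x, 16 mm thick along y, 5 to 33 mm above the origin. It lies loose on the trough's rim, centred, long side along the housing's y, either way round. Starts flat on the bench.
- clamp_bar (a joint): Clamp bar angle, rad: 0 = shut across the cover, forked end round the stud, in its catch (a stop); grows as it opens, anticlockwise from above, to 1.9; starts at 1.35 to 1.75. Flat steel bar 210 x 22 mm, 69 to 77 mm above the housing's origin, swings level about an upright hinge; stays where it is left (about 1 N at the peg moves it).
- bar_peg (a point): On the axis of the clamp bar's black upright round peg (16 mm diameter, from 77 to 112 mm above the housing's origin). This point is 95 mm above the housing's origin, 100 mm from the hinge axis.
- bar_hinge (a point): Point on the clamp bar's upright hinge axis, at bar_peg's height: (105, -55, 95) mm in the housing's frame.
- nut_drop (a joint): Height of the wing nut on its stud, m: 0 = riding on top of its thread; about -0.0085 = dropped onto the thread start (the click). A spring of about 4 N presses the nut down: it drops by itself once backed far enough and let go (a firm grip can hold it up).
- wing_nut (a joint): Turn of the wing nut, rad, growing clockwise from above (tightening), range -0.5 to 2.1. Starts at 0.35 to 0.9 on top of the thread, where forward jams at about 1.1. Backed past about -0.12 (say to -0.3) and let go it drops 8.5 mm, then runs forward to its stop at 2.1 (tight). Stays where it is left (0.05 N m).
- wing_nut_grip (a point): On the wing nut's upright axis, where to grip: (-105, -55) mm and 112 mm up in the housing's frame, 103.5 mm up when dropped. Its x axis lies along the two black wings: 72 mm tip to tip, 14 mm thick, from 20 mm below to 15 mm above this point. At wing_nut = 0 the wings lie along the housing's x.
- cartridge1: Loose filter cartridge, 110 mm long along its x, 0.1 to 0.2 kg, all alike: a black ribbed round body 33 mm in diameter, 82 mm long, with a square grey cap 38 x 38 x 14 mm at each end. Origin at its centre, 19 mm above what it lies on. Starts lying on the bench; two or three of the cartridges are there (absent ones read None from the start).
- cartridge2: Loose filter cartridge, 110 mm long along its x, 0.1 to 0.2 kg, all alike: a black ribbed round body 33 mm in diameter, 82 mm long, with a square grey cap 38 x 38 x 14 mm at each end. Origin at its centre, 19 mm above what it lies on. Starts lying on the bench; two or three of the cartridges are there (absent ones read None from the start).
- cartridge3: Loose filter cartridge, 110 mm long along its x, 0.1 to 0.2 kg, all alike: a black ribbed round body 33 mm in diameter, 82 mm long, with a square grey cap 38 x 38 x 14 mm at each end. Origin at its centre, 19 mm above what it lies on. Starts lying on the bench; two or three of the cartridges are there (absent ones read None from the start).
- beaker: Bystander: glass beaker, 64 mm wide, 70 mm high, origin under its foot; stands beyond the cartridges.

How it is judged:
On the way, in this order (a step that is already met when the one before it is completed fails the run):
1. every cartridge present lies flat in the trough (x of cartridge1 in the frame of housing between -0.06 and 0.06 m and y of cartridge1 in the frame of housing between -0.105 and 0.105 m and z of cartridge1 in the frame of housing between 0.015 and 0.038 m and x of cartridge2 in the frame of housing between -0.06 and 0.06 m and y of cartridge2 in the frame of housing between -0.105 and 0.105 m and z of cartridge2 in the frame of housing between 0.015 and 0.038 m and x of cartridge3 in the frame of housing between -0.06 and 0.06 m and y of cartridge3 in the frame of housing between -0.105 and 0.105 m and z of cartridge3 in the frame of housing between 0.015 and 0.038 m), for 0.2 s.
2. the cover lies squarely on the rim (x of cover in the frame of housing between -0.011 and 0.011 m and y of cover in the frame of housing between -0.011 and 0.011 m and z of cover in the frame of housing between 0.053 and 0.063 m and angle between the y axis of cover and the y axis of housing, either way round below 0.09 rad), for 0.2 s.
3. the clamp bar is shut (value of joint clamp_bar below 0.06 rad), for 0.2 s.
4. the wing nut, backed off, has dropped onto its thread start (value of joint nut_drop below -0.006 m and value of joint wing_nut below 0.1 rad), for 0.2 s.
5. the wing nut is turned forward until tight (value of joint nut_drop below -0.006 m and value of joint wing_nut above 1.85 rad), for 0.2 s.
At the end, for the whole second after the job is handed in: Present cartridges lie flat on the trough floor (centre 15 to 38 mm over the housing origin); cover on the rim within 11 mm of centre each way and 0.09 rad of square; clamp bar within 0.06 rad of shut; wing nut dropped (below -6 mm) and turned beyond 1.85 rad (all of step 1 and all of step 2 and all of step 5 and value of joint clamp_bar below 0.06 rad and linear speed of cover below 0.02 m/s); the robot touches nothing.
It fails at once if the beaker is tipped over (angle between beaker's own z axis and vertical above 0.6 rad).
Of cartridge1, cartridge2, cartridge3 only 2 to 3 are there at a start; the rules pass over those that are not, and their reading is None.
At some moment in a run one of cartridge1, cartridge2, cartridge3 may be knocked a few centimetres aside while the robot is not near it.
Once in a run the grip may slacken for a moment while it holds something.
It also fails if it takes over 210 s, if anything falls off the work surface, if the arm or the gripper's body presses on something with over 40 N, if the wrist force passes 120 N, or if a joint passes its speed limit or range.

## Working session

There is one attempt and no reset: what is moved stays moved. The work goes in short steps, Python scripts to look and compute and a tool call to move; the robot and the scene stay as the last step left them, time stands still between calls to the robot, and variables do not carry over. Pictures are saved under pics/ and viewed, about 12 in all and at most 16, crops included, and the job is handed in when it is done.

Besides the shell and the picture viewer there is one more tool, called as a command line: name --argument value ..., lists and objects as JSON in quotes. carry_out: Moves the arm, as the interface text tells. Its arguments: {"type":"object","properties":{"steps":{"type":"array"},"squeeze":{"type":"number"}},"required":["steps"]}

```bash
ls; mkdir -p pics; python3 - <<'E'
from rig import robot,cams
import cv2
print(robot.get_obs(), robot.tip_extent)
for n in("top","side"):
    c=cams.camera(n); cv2.imwrite(f"pics/{n}0.png",cv2.resize(c["pixels"][:,:,::-1],(768,576),interpolation=cv2.INTER_CUBIC)); print(n,{k:v for k,v in c.items() if k!="pixels"})
E
```

```text
pics
{'time': 0.0, 'q': array([-1.30450112e+00,  5.28470398e-01,  1.43388874e+00, -3.49907881e-05,
        1.18138324e+00, -1.78471183e-01]), 'joint_velocities': array([-1.66110741e-03, -1.06108981e-03, -7.81037951e-05, -5.01543477e-04,
       -1.87810607e-03, -1.37746198e-04]), 'joint_torque': array([ 3.93608170e-04, -4.40040565e+01, -1.76592082e+01,  6.33374671e-02,
        5.82530466e-02, -1.66515920e-04]), 'position': array([ 0.26875759, -0.56351369,  0.24357329]), 'tool_rot': array([ 8.45652818e-01, -5.33732289e-01, -8.03600789e-04, -7.14014590e-04]), 'ft_force': array([ 0.24320198, -0.05374739, -0.11367155]), 'moment': array([ 0.0065821 , -0.02239218, -0.04595806]), 'grip_width': 0.08707817878831452} 0.022
top {'fx': 396.3573664902393, 'fy': 396.3573664902393, 'cx': 257.0860096715823, 'cy': 198.95335637805613, 'eye': array([ 0.44246087, -0.08322148,  1.0600068 ]), 'rotation': array([-0.04623609,  0.04037921,  0.71390356, -0.69754817])}
side {'fx': 362.46438007408767, 'fy': 362.46438007408767, 'cx': 252.8544768879832, 'cy': 194.01302125584402, 'eye': array([0.29702464, 0.54937476, 0.65482002]), 'rotation': array([-0.08366114,  0.42392862,  0.88011091, -0.19669804])}
```

View pics/top0.png

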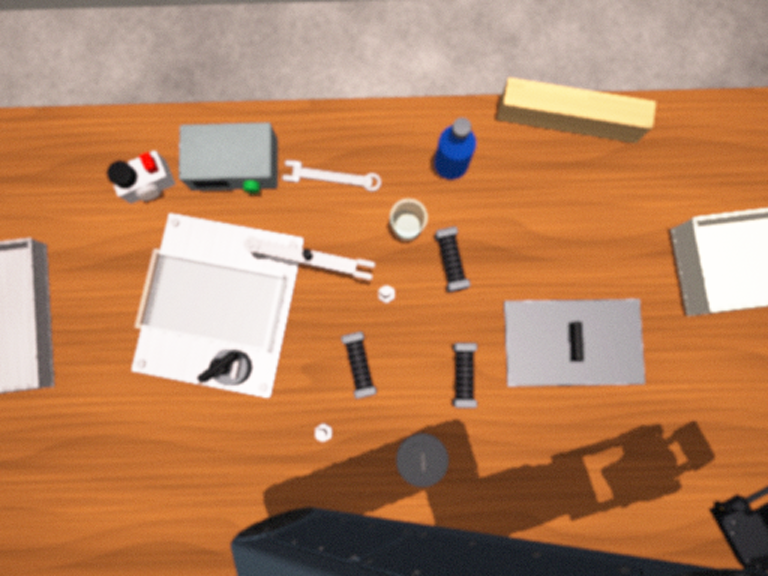

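View pics/side0.png

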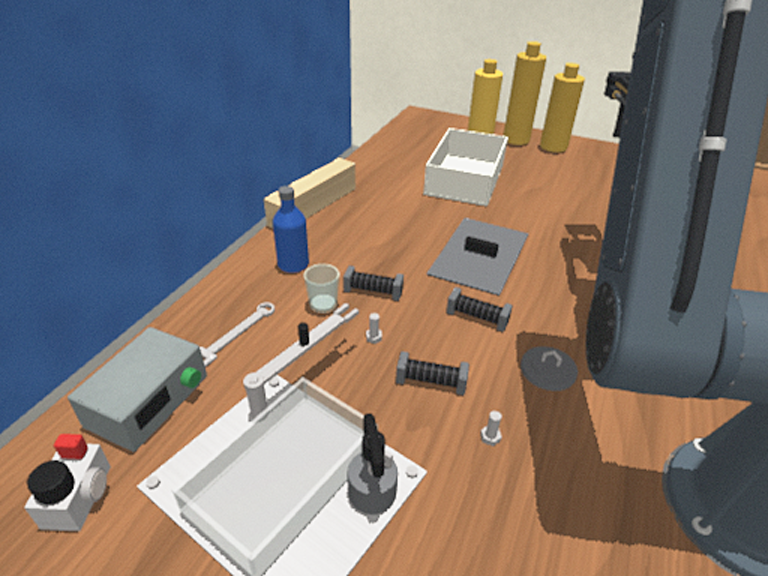

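Top view (768x576): the housing is at left, with plate corners near (172,214), (302,238), (270,396) and (133,372). The hinge is at (255,246) and the nut at (230,367). Cartridges are at (453,259), (359,364) and (465,375), the cover at (575,342), and the beaker at (408,220). The side view shows the same layout, with two upright bolts near the cartridges.

```bash
cat > h.py <<'E'
import numpy as np, cv2
from scipy.spatial.transform import Rotation as R
from scipy.optimize import least_squares
from rig import robot,cams
def ray(c,uv,z):
    uv=np.atleast_2d(np.asarray(uv,float))
    d=np.c_[(uv[:,0]-c["cx"])/c["fx"],-(uv[:,1]-c["cy"])/c["fy"],-np.ones(len(uv))]
    d=R.from_quat(c["rotation"]).apply(d); e=c["eye"]
    return (e+d*((z-e[2])/d[:,2])[:,None])[:,:2]
def proj(c,p):
    p=R.from_quat(c["rotation"]).inv().apply(np.atleast_2d(p)-c["eye"])
    return np.c_[c["cx"]-c["fx"]*p[:,0]/p[:,2],c["cy"]+c["fy"]*p[:,1]/p[:,2]]
def blobs(c,mask,amin=60,amax=1e9):
    n,l,s,ce=cv2.connectedComponentsWithStats(mask.astype(np.uint8))
    return [(s[i],np.argwhere(l==i)[:,::-1]) for i in range(1,n) if amin<s[i][4]<amax]
def pca(p):
    m=p.mean(0); w,v=np.linalg.eigh(np.cov((p-m).T)); a=np.arctan2(v[1,1],v[0,1])
    return m,(a+np.pi/2)%np.pi-np.pi/2,2*np.sqrt(3*w[::-1])
def nonwood(c):
    hsv=cv2.cvtColor(c["pixels"],cv2.COLOR_RGB2HSV); return hsv[:,:,1]<100
def rectfit(P,x0,L,W):
    def f(x):
        q=(P-x[:2])@np.array([[np.cos(x[2]),-np.sin(x[2])],[np.sin(x[2]),np.cos(x[2])]])
        return np.maximum(abs(q[:,0])-L/2,abs(q[:,1])-W/2)
    r=least_squares(f,x0,loss="soft_l1",f_scale=.002); return r.x,np.median(abs(f(r.x)))
def contour(m):
    k=max(cv2.findContours(m.astype(np.uint8),cv2.RETR_EXTERNAL,cv2.CHAIN_APPROX_NONE)[0],key=cv2.contourArea); return k[:,0]
E
python3 - <<'E'
from h import *
c=cams.camera("top"); m=nonwood(c)
for s,p in blobs(c,m,80):
    x,y,w,h,a=s
    q=ray(c,p,.022); mm,an,sz=pca(q); print(s, mm.round(4),round(np.degrees(an),1),sz.round(3))
# housing
m2=(c["pixels"].min(2)>170); roi=np.zeros_like(m2); roi[138:268,85:204]=1
k=contour(m2&roi); co=ray(c,np.array([[172,214],[302,238],[270,396],[133,372]])/1.5,.006)
print(co.round(3))
d=(co[0]+co[1]-co[2]-co[3]);x0=[*co.mean(0),np.arctan2(d[1],d[0])]
print("housing",rectfit(ray(c,k,.006),x0,.29,.25),x0)
E
```

```text
[    0     0   512    83 34448] [ 1.0351 -0.0706] 88.6 [1.421 0.203]
[292  79  26  22 164] [ 0.8779 -0.219 ] 84.7 [0.053 0.043]
[ 119   82   66   45 2737] [0.84   0.2064] 88.0 [0.176 0.12 ]
[ 73 100  43  35 912] [0.7997 0.3637] -87.8 [0.103 0.074]
[188 107  66  21 549] [0.7958 0.0188] 80.5 [0.189 0.03 ]
[260 133  25  27 531] [ 0.714  -0.1187] -10.0 [0.065 0.058]
[ 447  138   65   72 3908] [ 0.6235 -0.6718] -27.7 [0.179 0.153]
[   88   142   162   124 11004] [0.5707 0.2124] -53.9 [0.308 0.27 ]
[290 151  23  43 472] [ 0.6391 -0.1937] 10.5 [0.121 0.032]
[   0  159   36  103 3340] [0.5543 0.5619] 4.9 [0.266 0.089]
[252 190  11  12 107] [ 0.5795 -0.0763] 9.9 [0.027 0.027]
[ 336  199   94   59 5226] [ 0.4865 -0.4006] 89.3 [0.238 0.149]
[228 221  23  45 465] [ 0.4563 -0.0261] 11.8 [0.12 0.03]
[302 228  16  44 496] [ 0.434  -0.2089] -2.5 [0.119 0.032]
[210 282  12  13 117] [0.3425 0.0367] -57.6 [0.027 0.027]
[264 289  35  36 980] [ 0.2929 -0.1311] 86.6 [0.077 0.077]
[ 154  325  358   59 9849] [ 0.1463 -0.19  ] 88.7 [0.909 0.101]
[[0.737 0.31 ]
 [0.686 0.073]
 [0.405 0.131]
 [0.452 0.373]]
housing (array([ 0.57218714,  0.22618377, -0.20798168]), np.float64(0.0021944031135455455)) [np.float64(0.5699984723448293), np.float64(0.22180342354553473), np.float64(-0.21003866832531207)]
```

```bash
cat >> h.py <<'E'
HX=np.array([0.5722,0.2262,-0.208])
def H(p,hx=None):
    hx=HX if hx is None else hx
    p=np.atleast_2d(np.asarray(p,float))/1000; r=R.from_euler("z",hx[2]).apply(p); return r+[hx[0],hx[1],0]
def invH(xy,hx=None):
    hx=HX if hx is None else hx
    c,s=np.cos(hx[2]),np.sin(hx[2]); return (np.atleast_2d(xy)-hx[:2])@np.array([[c,-s],[s,c]])*1000
def rc(x,y,z): return [[x,y,z],[-x,y,z],[-x,-y,z],[x,-y,z]]
E
python3 - <<'E'
from h import *
c=cams.camera("top")
m2=(c["pixels"].min(2)>170); roi=np.zeros_like(m2); roi[138:268,85:204]=1
P=ray(c,contour(m2&roi),.006)
q=invH(P); q0=P[(q[:,1]<60)&~((q[:,1]<-100)&(q[:,0]>40))]
hx,r=rectfit(q0,HX,.29,.25); print(hx,r)
black=c["pixels"].max(2)<70
for n,(x,y,w,h) in dict(nut=(130,225,40,35),peg=(197,162,16,14),rib=(375,208,20,36)).items():
    b=np.zeros_like(black); b[y:y+h,x:x+w]=1; z=dict(nut=.12,peg=.105,rib=.03)[n]
    g=max(blobs(c,black&b,10),key=lambda t:t[0][4]); m,a,s=pca(ray(c,g[1],z)); print(n,m,a,s,invH(m,hx))
m=nonwood(c); g=[p for s,p in blobs(c,m) if s[0]==336][0]; im=np.zeros_like(m);im[g[:,1],g[:,0]]=1
print("cover",rectfit(ray(c,contour(im),.005),[.4865,-.4006,0],.15,.24))
out=[]
for n in("top","side"):
    c=cams.camera(n); s=4 if n=="top" else 2.5
    o=(80,130) if n=="top" else (90,220)
    im=c["pixels"][:,:,::-1].copy()[o[1]:o[1]+140,o[0]:o[0]+200] if n=="top" else c["pixels"][:,:,::-1].copy()[o[1]:,o[0]:o[0]+200]
    im=cv2.resize(im,None,fx=s,fy=s,interpolation=cv2.INTER_CUBIC)
    def dr(p,col):
        u=((proj(c,H(p,hx))-o+.5)*s).astype(int); cv2.polylines(im,[u],True,col,1)
    t=np.linspace(0,6.28,30)
    dr(rc(145,125,6),(0,0,255)); dr(rc(69,114,58),(255,0,0))
    dr(np.c_[-105+32*np.cos(t),-55+32*np.sin(t),0*t+54],(0,160,0)); dr(np.c_[105+8*np.cos(t),-55+8*np.sin(t),0*t+77],(255,0,255))
    cv2.imwrite(f"pics/ov_{n}.png",im); print(im.shape)
E
```

```text
[ 0.57225668  0.22606445 -0.2031311 ] 0.00197227037959255
nut [0.45801817 0.18587915] -0.9950764518098105 [0.0645805  0.01978362] [[-103.78287033  -62.40522672]]
peg [0.63557987 0.05071249] 0.4444543584389402 [0.01401908 0.00701768] [[  97.39623503 -158.9720418 ]]
rib [ 0.48802777 -0.40176568] -0.007902483986599762 [0.06256815 0.01853091] [[  44.15945205 -631.91386623]]
cover (array([ 0.48791571, -0.40597737, -0.01007793]), np.float64(0.0006932482684610802))
(560, 800, 3)
(410, 500, 3)
```

View pics/ov_top.png

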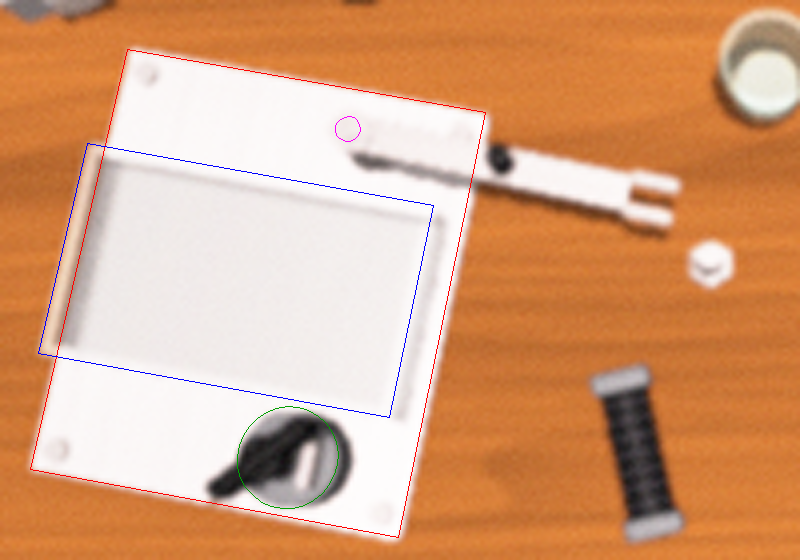

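Overlay: the red plate outline, blue rim outline and green collar circle (centre about (288,457)) all sit on the imaged housing, so the pose is good. Starting with the cartridge at (0.434,-0.209).

```bash
sed -i 's/^HX=.*/HX=np.array([0.5723,0.2261,-0.2045])/' h.py; cat >> h.py <<'E'
def st(tx=None,ty=None,tyaw=None,tz=None):
    o=robot.get_obs(); r=R.from_quat(o["tool_rot"]).as_matrix(); y=np.degrees(np.arctan2(r[1,0],r[0,0]))
    print("t",round(o["time"],2),"p",o["position"].round(4),"yaw",y.round(1),"w",round(o["grip_width"],4),"F",o["ft_force"].round(1),"q6",o["q"][5].round(2))
    if tx is not None: print("d cm",((np.array([tx,ty,tz or o["position"][2]])-o["position"])*100).round(2),"spin",round((tyaw-y+90)%180-90,1) if tyaw is not None else "")
def carts():
    c=cams.camera("top")
    for s,p in blobs(c,nonwood(c),300,800):
        m,a,z=pca(ray(c,p,.022))
        if .1<z[0]<.135 and z[1]<.045: print("cart",m.round(4),"yaw",np.degrees(a).round(1),z.round(3),"H",invH(m).round(0))
E
python3 -c "
from h import *
for p in [(0,64,0),(0,0,0),(0,-64,0),(105,-55,0),(-105,-55,0)]: print(p,H(p).round(4))"
```

```text
(0, 64, 0) [[0.5853 0.2888 0.    ]]
(0, 0, 0) [[0.5723 0.2261 0.    ]]
(0, -64, 0) [[0.5593 0.1634 0.    ]]
(105, -55, 0) [[0.6639 0.1509 0.    ]]
(-105, -55, 0) [[0.4583 0.1936 0.    ]]
```

carry_out --steps '[[[2.1,4.4,-1],-3.5,0],[[2.1,4.4,-1],-3.5,0],[[2.1,4.4,-1],-3.5,0],[[2.1,4.4,-1],-3.5,0],[[2.1,4.4,-1],-3.5,0],[[2.1,4.4,-1.5],-3.5,0],[[2.1,4.4,-1.5],-3.5,0],[[2.1,4.4,-1.5],-3.5,0],[[0,0,0],0,0]]' --squeeze 25

```text
time: 1.2
position: [0.4353, -0.2123, 0.1505]
tool_rot: [-0.681, 0.732, -0.003, -0.004]
ft_force: [-0.6, 0.2, 0.6]
grip_width: 0.0869
```

```bash
python3 -c "
from h import *
st(.434,-.209,-92.5,.026);carts()"
```

```text
t 1.2 p [ 0.4353 -0.2123  0.1505] yaw -94.1 w 0.0869 F [-0.6  0.2  0.6] q6 0.97
d cm [ -0.13   0.33 -12.45] spin 1.6
cart [ 0.6388 -0.1939] yaw 10.4 [0.121 0.032] H [[ 150. -398.]]
cart [ 0.4565 -0.0262] yaw 11.7 [0.121 0.03 ] H [[ -62. -271.]]
```

carry_out --steps '[[[-0.1,0.3,-4],1.6,0],[[0,0,-4],0,0],[[0,0,-3.5],0,0],[[0,0,-0.9],0,0],[[0,0,0],0,1],[[0,0,0],0,1],[[0,0,0],0,1],[[0,0,0],0,1],[[0,0,0],0,1],[[0,0,3],0,1]]' --squeeze 25

```text
time: 2.25
position: [0.4401, -0.223, 0.0606]
tool_rot: [-0.691, 0.722, -0.016, -0.004]
ft_force: [0.3, -0.5, 0.7]
grip_width: 0.0471
```

```bash
python3 -c "
from h import *
st(.5853,.2888,-101.7,.2)"
```

```text
t 2.25 p [ 0.4401 -0.223   0.0606] yaw -92.5 w 0.0471 F [ 0.3 -0.5  0.7] q6 0.95
d cm [14.52 51.18 13.94] spin -9.2
```

carry_out --steps '[[[0,0,0],0,1]]'

```text
time: 2.35
position: [0.4419, -0.2242, 0.0635]
tool_rot: [-0.691, 0.722, -0.019, -0.004]
ft_force: [0.4, -0.7, -0.2]
grip_width: 0.0388
```

```bash
python3 - <<'E'
from h import *
st(.434,-.209,-92.5,.025)
c=cams.camera("side"); cv2.imwrite("pics/s1.png",cv2.resize(c["pixels"][120:280,200:400,::-1],(800,640))[:600])
E
```

```text
t 2.35 p [ 0.4419 -0.2242  0.0635] yaw -92.5 w 0.0388 F [ 0.4 -0.7 -0.2] q6 0.95
d cm [-0.79  1.52 -3.85] spin 0.0
```

View pics/s1.png

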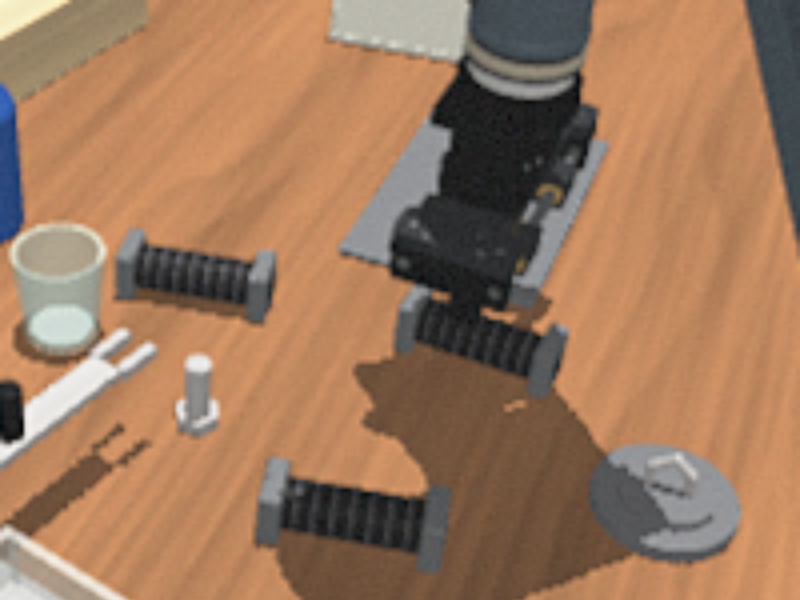

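The cartridge sits under the gripper, but the TCP drifted about 15 mm. I'll check how it drifts while holding still.

carry_out --steps '[[[0,0,0],0,1],[[0,0,0],0,1],[[0,0,0],0,1]]'

```text
time: 2.7
position: [0.4407, -0.2232, 0.0621]
tool_rot: [-0.691, 0.722, -0.017, -0.004]
ft_force: [-0.0, -0.1, -0.4]
grip_width: 0.011
```

```bash
python3 - <<'E'
from h import *
st(.434,-.209,-92.5,.025);o=robot.get_obs(); print(o["tool_rot"],o["joint_velocities"].round(4),o["q"].round(4))
carts()
E
```

```text
t 2.7 p [ 0.4407 -0.2232  0.0621] yaw -92.5 w 0.011 F [-0.  -0.1 -0.4] q6 0.95
d cm [-0.67  1.42 -3.71] spin 0.0
[-0.69146268  0.72219228 -0.0174215  -0.00376183] [-0.0007  0.0053  0.0027 -0.0017 -0.0033  0.0001] [-0.6885  0.6622  1.9203 -0.0231  0.5254  0.9455]
cart [ 0.6393 -0.1937] yaw 10.6 [0.121 0.032] H [[ 151. -397.]]
```

Missed: the fingers closed on nothing. I'll lift, look again and descend in smaller checked steps.

carry_out --steps '[[[0,0,3],0,0.3],[[0,0,3],0,0],[[-1,-4,2],0,0],[[-1,-4,0],0,0],[[-1,-4,0],0,0],[[0,0,0],0,0]]'

```text
time: 3.35
position: [0.4084, -0.3449, 0.1422]
tool_rot: [-0.693, 0.72, -0.014, -0.005]
ft_force: [0.5, -0.1, 1.3]
grip_width: 0.0475
```

```bash
python3 - <<'E'
from h import *
st(.434,-.209,-92.5,.12);print(robot.get_obs()["tool_rot"].round(4))
carts()
c=cams.camera("top"); cv2.imwrite("pics/t1.png",cv2.resize(c["pixels"][:,:,::-1],(768,576),interpolation=cv2.INTER_CUBIC))
E
```

```text
t 3.35 p [ 0.4084 -0.3449  0.1422] yaw -92.2 w 0.0475 F [ 0.5 -0.1  1.3] q6 0.71
d cm [ 2.56 13.59 -2.22] spin -0.3
[-0.6934  0.7204 -0.0144 -0.0049]
cart [ 0.639  -0.1939] yaw 10.5 [0.121 0.032] H [[ 151. -398.]]
cart [ 0.457  -0.0263] yaw 12.0 [0.119 0.03 ] H [[ -62. -271.]]
```

View pics/t1.png

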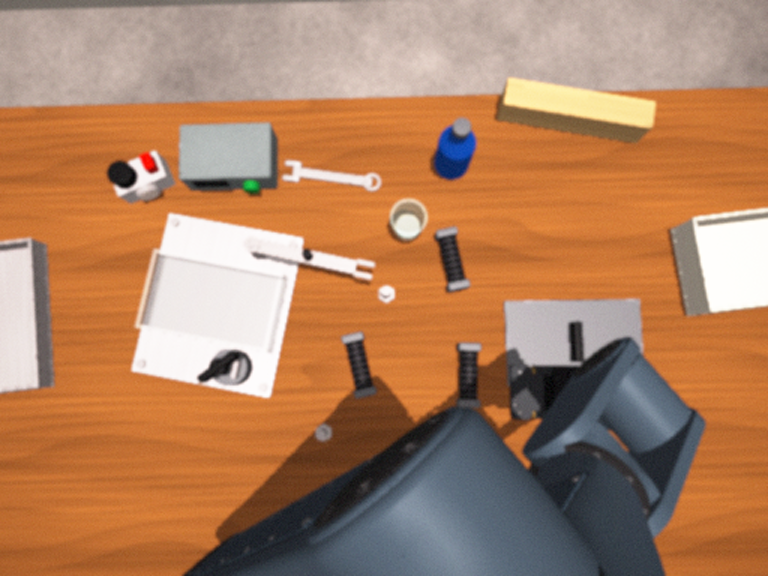

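The cartridge at (468,374) moved a few mm to about (0.436,-0.214), with the others unchanged. The fingers close slowly, and last time I lifted before they had finished.

carry_out --steps '[[[1,4.5,0],0,0],[[1,4.5,0],0,0],[[0.8,4.1,0],1,0],[[0,0,0],0,0]]'

```text
time: 3.85
position: [0.433, -0.2002, 0.1388]
tool_rot: [-0.7, 0.714, -0.007, -0.004]
ft_force: [-0.5, 0.1, 0.0]
grip_width: 0.0839
```

carry_out --steps '[[[0,0,-3],0,0],[[0,0,-3],0,0],[[0,0,-3],0,0]]'

```text
time: 4.15
position: [0.4353, -0.1961, 0.0497]
tool_rot: [-0.703, 0.711, -0.01, -0.003]
ft_force: [0.1, -1.0, 0.0]
grip_width: 0.0869
```

```bash
python3 - <<'E'
from h import *
st(.436,-.2145,-90.5,.026);print(robot.get_obs()["tool_rot"].round(4))
E
```

```text
t 4.15 p [ 0.4353 -0.1961  0.0497] yaw -90.6 w 0.0869 F [ 0.1 -1.   0. ] q6 0.95
d cm [ 0.07 -1.84 -2.37] spin 0.1
[-0.7034  0.7107 -0.0104 -0.0033]
```

carry_out --steps '[[[0,-1.8,0],0,0],[[0,0,0],0,0],[[0,0,-1.2],0,0],[[0,0,-0.8],0,0],[[0,0,0],0,0]]'

```text
time: 4.65
position: [0.4315, -0.2077, 0.0238]
tool_rot: [-0.705, 0.709, -0.003, -0.004]
ft_force: [-0.5, 0.2, 1.2]
grip_width: 0.0871
```

```bash
python3 - <<'E'
from h import *
st(.436,-.2145,-90.5,.026);print(robot.get_obs()["tool_rot"].round(4))
E
```

```text
t 4.65 p [ 0.4315 -0.2077  0.0238] yaw -90.3 w 0.0871 F [-0.5  0.2  1.2] q6 0.92
d cm [ 0.45 -0.68  0.22] spin -0.2
[-0.705   0.7092 -0.0032 -0.004 ]
```

carry_out --steps '[[[0.4,-0.6,0.2],0,0.3],[[0,0,0],0,0.5],[[0,0,0],0,1],[[0,0,0],0,1],[[0,0,0],0,1],[[0,0,0],0,1],[[0,0,0],0,1],[[0,0,0],0,1],[[0,0,0],0,1],[[0,0,0],0,1]]'

```text
time: 5.65
position: [0.4365, -0.2139, 0.0274]
tool_rot: [-0.705, 0.709, -0.004, -0.004]
ft_force: [0.4, -0.2, 0.5]
grip_width: 0.0313
```

```bash
python3 - <<'E'
from h import *
st(.5853,.2888,-101.7,.2);print(robot.get_obs()["tool_rot"].round(4))
E
```

```text
t 5.65 p [ 0.4365 -0.2139  0.0274] yaw -90.3 w 0.0313 F [ 0.4 -0.2  0.5] q6 0.91
d cm [14.88 50.27 17.26] spin -11.4
[-0.7053  0.7089 -0.0045 -0.0038]
```

carry_out --steps '[[[0,0,3],0,1],[[0,0,4.5],0,1],[[0,0,4.5],0,1],[[0,1,4],0,1],[[0.5,3.5,1],0,1],[[1.3,4.6,0],0,1],[[1.3,4.6,0],-2,1],[[1.3,4.6,0],-2,1],[[1.3,4.6,0],-2,1],[[1.3,4.6,0],-2,1]]' --squeeze 35

```text
time: 6.65
position: [0.5053, 0.0656, 0.2028]
tool_rot: [-0.647, 0.763, -0.004, -0.004]
ft_force: [1.9, -0.5, -0.7]
grip_width: 0.0313
```

carry_out --steps '[[[1.3,4.6,0],-1,1],[[1.3,4.6,0],-1,1],[[1.3,4.6,0],-1,1],[[1.3,4.6,0],0,1],[[1.0,3,0],0,1],[[0,0,0],0,1],[[0,0,0],0,1]]'

```text
time: 7.35
position: [0.5645, 0.2958, 0.1987]
tool_rot: [-0.629, 0.777, -0.002, -0.006]
ft_force: [-0.6, 0.1, -0.2]
grip_width: 0.0311
```

```bash
python3 - <<'E'
from h import *
st(.5853,.2888,-101.7,.04);print(robot.get_obs()["tool_rot"].round(4))
E
```

```text
t 7.35 p [0.5645 0.2958 0.1987] yaw -102.1 w 0.0311 F [-0.6  0.1 -0.2] q6 2.1
d cm [  2.08  -0.7  -15.87] spin 0.4
[-0.6289  0.7775 -0.0021 -0.0063]
```

carry_out --steps '[[[2,-0.7,-3],0.4,1],[[0,0,-2.5],0,1],[[0,0,-1.5],0,1],[[0,0,0],0,1]]'

```text
time: 7.75
position: [0.5828, 0.2838, 0.1263]
tool_rot: [-0.63, 0.776, -0.002, -0.008]
ft_force: [-0.8, -0.6, -1.6]
grip_width: 0.0315
```

```bash
python3 - <<'E'
from h import *
st(.5853,.2888,-101.7,.04)
a=cams.camera("top");b=cams.camera("side")
A=cv2.resize(a["pixels"][110:290,60:220,::-1],None,fx=2.5,fy=2.5); B=cv2.resize(b["pixels"][204:384,80:240,::-1],None,fx=2.5,fy=2.5)
cv2.imwrite("pics/p1.png",np.hstack([A,B]))
E
```

```text
t 7.75 p [0.5828 0.2838 0.1263] yaw -101.8 w 0.0315 F [-0.8 -0.6 -1.6] q6 2.07
d cm [ 0.25  0.5  -8.63] spin 0.1
```

View pics/p1.png

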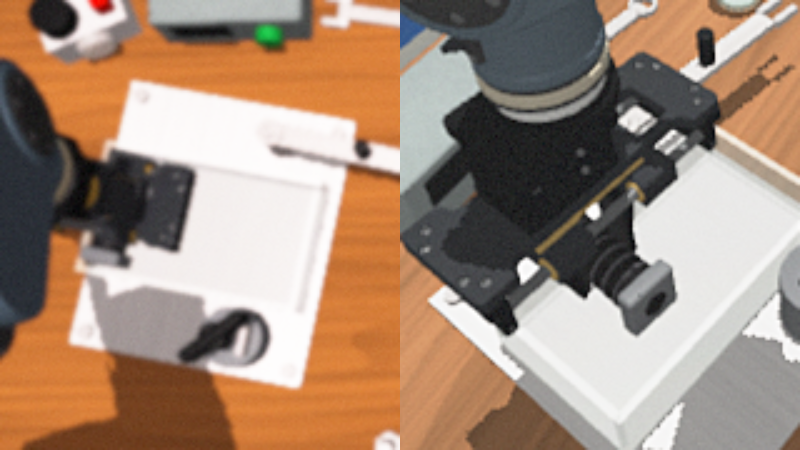

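```bash
python3 - <<'E'
from h import *
b=cams.camera("side"); a=cams.camera("top"); o=robot.get_obs()["position"]
p=ray(b,[[183.2,322.8]],.118); print("face centre from tcp in H axes", invH(p)-invH(o[:2]))
p=ray(a,[[60+107/2.5,110+257/2.5]],.137);print("top: cap near-end edge approx", invH(p)-invH(o[:2]))
E
```

```text
face centre from tcp in H axes [[-57.44924139  -4.27496817]]
top: cap near-end edge approx [[-52.17294546 -10.82658349]]
```

carry_out --steps '[[[0.4,0.5,-1],0,1],[[0,0,-1.5],0,1],[[0,0,0],0,1]]'

```text
time: 8.25
position: [0.5913, 0.2914, 0.1065]
tool_rot: [-0.631, 0.776, -0.004, -0.002]
ft_force: [0.1, -0.5, -2.0]
grip_width: 0.0313
```

```bash
python3 - <<'E'
from h import *
st(.5868,.2885,-101.7,.041)
E
```

```text
t 8.25 p [0.5913 0.2914 0.1065] yaw -101.8 w 0.0313 F [ 0.1 -0.5 -2. ] q6 2.08
d cm [-0.45 -0.29 -6.55] spin 0.1
```

carry_out --steps '[[[-0.4,-0.3,0],0,1],[[0,0,0],0,1],[[0,0,0],0,1]]'

```text
time: 8.55
position: [0.5866, 0.2885, 0.1059]
tool_rot: [-0.631, 0.776, -0.004, -0.002]
ft_force: [-0.0, -0.2, -1.2]
grip_width: 0.0315
```

```bash
python3 - <<'E'
from h import *
st(.5868,.2885,-101.7,.041)
E
```

```text
t 8.55 p [0.5866 0.2885 0.1059] yaw -101.7 w 0.0315 F [-0.  -0.2 -1.2] q6 2.07
d cm [ 0.02  0.   -6.49] spin 0.0
```

carry_out --steps '[[[0,0,-1.5],0,1],[[0,0,-1.2],0,1],[[0,0,0],0,1],[[0,0,0],0,1]]'

```text
time: 8.95
position: [0.5865, 0.2884, 0.0765]
tool_rot: [-0.631, 0.776, -0.004, -0.002]
ft_force: [0.6, -0.4, -0.1]
grip_width: 0.031
```

```bash
python3 - <<'E'
from h import *
st(.5868,.2885,-101.7,.041)
E
```

```text
t 8.95 p [0.5865 0.2884 0.0765] yaw -101.7 w 0.031 F [ 0.6 -0.4 -0.1] q6 2.07
d cm [ 0.03  0.01 -3.55] spin 0.0
```

carry_out --steps '[[[0,0,-1.5],0,1],[[0,0,-1.3],0,1],[[0,0,-0.3],0,1],[[0,0,0],0,1],[[0,0,0],0,0.5],[[0,0,0],0,0.5],[[0,0,0],0,0.5],[[0,0,0],0,0.5],[[0,0,1.5],0,0.5],[[0,0,3],0,0.5]]'

```text
time: 9.95
position: [0.5849, 0.2878, 0.0871]
tool_rot: [-0.631, 0.776, -0.003, -0.005]
ft_force: [0.5, 0.2, -0.0]
grip_width: 0.0434
```

carry_out --steps '[[[0,0,4.5],0,0.5],[[0,0,4.5],0,0.3],[[-1,-4,2],2,0],[[-1.5,-4.8,0],2,0],[[-1.6,-4.8,0],3,0],[[-1.7,-4.8,0],3,0],[[-1.7,-4.8,0],3,0],[[-1.8,-4.8,0],3,0],[[0,0,0],0,0],[[0,0,0],0,0]]'

```text
time: 10.95
position: [0.4973, 0.0071, 0.2225]
tool_rot: [0.738, -0.675, 0.015, -0.011]
ft_force: [0.2, 0.5, 0.1]
grip_width: 0.0869
```

```bash
python3 - <<'E'
from h import *
carts(); st(.4565,-.0263,-78.2,.06)
a=cams.camera("top");b=cams.camera("side")
A=cv2.resize(a["pixels"][110:290,80:280,::-1],None,fx=2,fy=2); B=cv2.resize(b["pixels"][204:384,80:280,::-1],None,fx=2,fy=2)
cv2.imwrite("pics/p2.png",np.hstack([A,B]))
E
```

```text
cart [ 0.6389 -0.1939] yaw 10.4 [0.121 0.032] H [[ 151. -398.]]
t 11.0 p [0.4975 0.0074 0.2225] yaw -84.8 w 0.0866 F [ 0.4 -0.7 -0.2] q6 1.27
d cm [ -4.1   -3.37 -16.25] spin 6.6
```

View pics/p2.png

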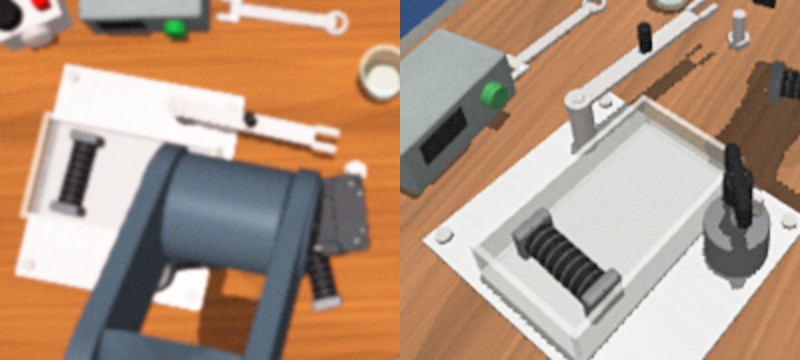

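The first cartridge lies flat at the far end of the trough. Next is the one at (0.4565,-0.026).

carry_out --steps '[[[-2,-1.7,-2],3.3,0],[[-2,-1.7,-4],3.3,0],[[0,0,-2],0,0],[[0,0,0],0,0],[[0,0,0],0,0]]'

```text
time: 11.6
position: [0.462, -0.0198, 0.1418]
tool_rot: [0.782, -0.623, 0.018, -0.015]
ft_force: [0.2, 0.0, 0.3]
grip_width: 0.0871
```

```bash
python3 -c "
from h import *
st(.4565,-.0263,-78.2,.08)"
```

```text
t 11.6 p [ 0.462  -0.0198  0.1418] yaw -77.1 w 0.0871 F [0.2 0.  0.3] q6 1.03
d cm [-0.55 -0.65 -6.18] spin -1.1
```

carry_out --steps '[[[-0.5,-0.6,-3],-1,0],[[0,0,-2],0,0],[[0,0,0],0,0],[[0,0,0],0,0]]'

```text
time: 12.0
position: [0.464, -0.024, 0.095]
tool_rot: [0.779, -0.627, 0.024, -0.017]
ft_force: [0.5, -0.7, 0.3]
grip_width: 0.0873
```

```bash
python3 -c "
from h import *
st(.4565,-.0263,-78.2,.028)
carts()"
```

```text
t 12.0 p [ 0.464 -0.024  0.095] yaw -77.7 w 0.0873 F [ 0.5 -0.7  0.3] q6 1.03
d cm [-0.75 -0.23 -6.7 ] spin -0.5
cart [ 0.6388 -0.194 ] yaw 10.5 [0.121 0.032] H [[ 150. -398.]]
```

carry_out --steps '[[[-0.7,-0.2,0],-0.5,0],[[0,0,0],0,0],[[0,0,-1.5],0,0],[[0,0,-1.5],0,0],[[0,0,-1.5],0,0],[[0,0,0],0,0],[[0,0,0],0,0]]'

```text
time: 12.75
position: [0.4606, -0.027, 0.0554]
tool_rot: [0.776, -0.63, 0.031, -0.02]
ft_force: [-0.6, -0.7, 0.2]
grip_width: 0.0873
```

```bash
python3 -c "
from h import *
st(.4565,-.0263,-78.2,.028)"
```

```text
t 12.75 p [ 0.4606 -0.027   0.0554] yaw -78.2 w 0.0873 F [-0.6 -0.7  0.2] q6 1.02
d cm [-0.41  0.07 -2.74] spin 0.0
```

```bash
cat >> h.py <<'E'
def tilt():
    o=robot.get_obs(); q=o["q"]; print("toolz",R.from_quat(o["tool_rot"]).as_matrix()[:,2].round(3),"q",q.round(3),"pitch",round(q[1]+q[2]+q[4]-np.pi,4))
E
python3 -c "
from h import *
tilt()"
```

```text
toolz [ 0.074 -0.008 -0.997] q [-0.311  0.655  2.036  0.04   0.378  1.017] pitch -0.0723
```

carry_out --steps '[[[-0.4,0,0],0,0],[[0,0,0],0,0],[[0,0,0],0,0],[[0,0,0],0,0]]'

```text
time: 13.15
position: [0.4573, -0.0274, 0.0578]
tool_rot: [0.775, -0.63, 0.033, -0.021]
ft_force: [0.0, 0.6, 0.5]
grip_width: 0.0873
```

```bash
python3 -c "
from h import *
tilt();st(.4565,-.0263,-78.2,.028)"
```

```text
toolz [ 0.078 -0.009 -0.997] q [-0.314  0.648  2.046  0.042  0.371  1.012] pitch -0.0765
t 13.15 p [ 0.4573 -0.0274  0.0578] yaw -78.2 w 0.0873 F [0.  0.6 0.5] q6 1.01
d cm [-0.08  0.11 -2.98] spin 0.0
```

carry_out --steps '[[[0,0.1,-1.5],0,0],[[0,0,-1],0,0],[[-0.3,0,0],0,0.3],[[0,0,0],0,0.6],[[0,0,0],0,1],[[0,0,0],0,1],[[0,0,0],0,1],[[0,0,0],0,1],[[0,0,0],0,1],[[0,0,0],0,1]]'

```text
time: 14.15
position: [0.4555, -0.0268, 0.034]
tool_rot: [0.775, -0.63, 0.035, -0.022]
ft_force: [-0.3, 0.3, -0.7]
grip_width: 0.0315
```

```bash
python3 -c "
from h import *
tilt();st(.5593,.1634,-101.7,.2)"
```

```text
toolz [ 0.082 -0.011 -0.997] q [-0.314  0.703  2.061  0.052  0.296  1.001] pitch -0.0808
t 14.15 p [ 0.4555 -0.0268  0.034 ] yaw -78.2 w 0.0315 F [-0.3  0.3 -0.7] q6 1.0
d cm [10.38 19.02 16.6 ] spin -23.5
```

carry_out --steps '[[[0,0,2],0,1],[[0,0,4],0,1],[[0,0,4],0,1],[[0,0,4],0,1],[[1.5,2,2],-3,1],[[1.7,3.2,0],-4,1],[[1.7,3.2,0],-4,1],[[1.7,3.2,0],-4,1],[[1.7,3.2,0],-4,1],[[1.5,3,0],-3,1]]'

```text
time: 15.15
position: [0.5506, 0.1549, 0.1998]
tool_rot: [-0.632, 0.774, -0.035, 0.014]
ft_force: [-0.1, -0.9, -1.2]
grip_width: 0.0318
```

carry_out --steps '[[[0,0,-2],0,1],[[0,0,-2],0,1],[[0,0,0],0,1],[[0,0,0],0,1]]'

```text
time: 15.55
position: [0.5517, 0.1605, 0.1582]
tool_rot: [-0.634, 0.772, -0.035, 0.015]
ft_force: [-0.2, -0.7, -1.0]
grip_width: 0.0308
```

```bash
python3 -c "
from h import *
tilt();st(.5593,.1634,-101.7,.14)"
```

```text
toolz [ 0.068 -0.036 -0.997] q [ 0.11   0.558  1.681 -0.058  0.839  1.915] pitch -0.0632
t 15.55 p [0.5517 0.1605 0.1582] yaw -101.3 w 0.0308 F [-0.2 -0.7 -1. ] q6 1.91
d cm [ 0.76  0.29 -1.82] spin -0.4
```

carry_out --steps '[[[0.7,0.3,-1],-0.4,1],[[0,0,-1.5],0,1],[[0,0,0],0,1],[[0,0,0],0,1]]'

```text
time: 15.95
position: [0.5615, 0.1629, 0.1344]
tool_rot: [-0.63, 0.776, -0.037, 0.017]
ft_force: [0.4, 0.2, -1.6]
grip_width: 0.0307
```

```bash
python3 - <<'E'
from h import *
tilt();st(.5585,.164,-101.7,.09)
a=cams.camera("top");b=cams.camera("side")
A=cv2.resize(a["pixels"][110:290,80:280,::-1],None,fx=2,fy=2); B=cv2.resize(b["pixels"][204:384,80:280,::-1],None,fx=2,fy=2)
cv2.imwrite("pics/p3.png",np.hstack([A,B]))
E
```

```text
toolz [ 0.073 -0.036 -0.997] q [ 0.113  0.603  1.676 -0.061  0.795  1.932] pitch -0.0676
t 15.95 p [0.5615 0.1629 0.1344] yaw -101.9 w 0.0307 F [ 0.4  0.2 -1.6] q6 1.93
d cm [-0.3   0.11 -4.44] spin 0.2
```

View pics/p3.png

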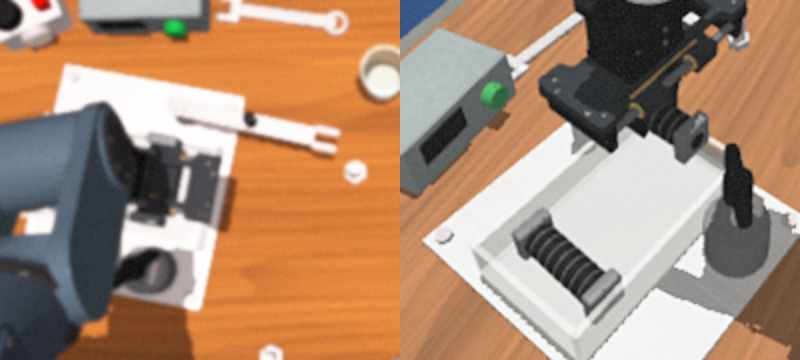

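```bash
python3 - <<'E'
from h import *
b=cams.camera("side"); o=robot.get_obs()["position"]
p=ray(b,[[230,274]],o[2]-.015); print("face centre from tcp", invH(p)-invH(o[:2]), invH(o[:2]))
E
```

```text
face centre from tcp [[-56.96336275  -1.83111915]] [[  1.80669301 -64.1098677 ]]
```

carry_out --steps '[[[-0.3,0.1,-1],0,1],[[0,0,-1.3],0,1],[[0,0,0],0,1],[[0,0,0],0,1]]'

```text
time: 16.5
position: [0.558, 0.164, 0.1106]
tool_rot: [-0.63, 0.776, -0.037, 0.018]
ft_force: [-0.0, -0.3, -1.8]
grip_width: 0.0314
```

```bash
python3 - <<'E'
from h import *
tilt();st(.5585,.164,-101.7,.047)
E
```

```text
toolz [ 0.074 -0.036 -0.997] q [ 0.116  0.638  1.698 -0.065  0.737  1.94 ] pitch -0.0686
t 16.5 p [0.558  0.164  0.1106] yaw -101.9 w 0.0314 F [-0.  -0.3 -1.8] q6 1.94
d cm [ 0.05 -0.   -6.36] spin 0.2
```

carry_out --steps '[[[0.3,0,-1],0,1],[[0,0,-1.5],0,1],[[0,0,0],0,1],[[0,0,0],0,1]]'

```text
time: 16.9
position: [0.5622, 0.1642, 0.0839]
tool_rot: [-0.63, 0.776, -0.038, 0.018]
ft_force: [-0.3, -1.0, -0.9]
grip_width: 0.0311
```

```bash
python3 - <<'E'
from h import *
st(.5605,.164,-101.7,.047)
E
```

```text
t 16.9 p [0.5622 0.1642 0.0839] yaw -101.9 w 0.0311 F [-0.3 -1.  -0.9] q6 1.94
d cm [-0.17 -0.02 -3.69] spin 0.2
```

carry_out --steps '[[[-0.2,0,-1.2],0,1],[[0,0,-1.2],0,1],[[0,0,-0.8],0,1],[[0,0,0],0,1],[[0,0,0],0,1]]'

```text
time: 17.4
position: [0.5606, 0.1642, 0.0496]
tool_rot: [-0.63, 0.776, -0.038, 0.019]
ft_force: [-0.1, -1.7, -1.6]
grip_width: 0.031
```

```bash
python3 - <<'E'
from h import *
st(.5605,.164,-101.7,.047)
E
```

```text
t 17.4 p [0.5606 0.1642 0.0496] yaw -101.9 w 0.031 F [-0.1 -1.7 -1.6] q6 1.95
d cm [-0.01 -0.02 -0.26] spin 0.2
```

carry_out --steps '[[[0,0,-0.3],0,1],[[0,0,0],0,0.5],[[0,0,0],0,0.5],[[0,0,0],0,0.5],[[0,0,0],0,0.5],[[0,0,0],0,0.5],[[0,0,2],0,0.5],[[0,0,4],0,0.5],[[0,0,4],0,0.5],[[0,0,5],0,0.3]]'

```text
time: 18.4
position: [0.5563, 0.1635, 0.1948]
tool_rot: [-0.63, 0.776, -0.034, 0.013]
ft_force: [1.2, -0.5, -0.7]
grip_width: 0.0463
```

```bash
python3 - <<'E'
from h import *
tilt();st(.639,-.1939,-79.5,.15)
E
```

```text
toolz [ 0.063 -0.037 -0.997] q [ 0.115  0.513  1.634 -0.054  0.937  1.923] pitch -0.0577
t 18.4 p [0.5563 0.1635 0.1948] yaw -101.9 w 0.0463 F [ 1.2 -0.5 -0.7] q6 1.92
d cm [  8.27 -35.74  -4.48] spin 22.4
```

carry_out --steps '[[[4,-1,3],0,0],[[4,-2,0],0,0],[[0,0,0],0,0],[[0,0,0],0,0]]'

```text
time: 18.8
position: [0.6409, 0.1336, 0.2369]
tool_rot: [-0.63, 0.775, -0.039, 0.02]
ft_force: [0.3, 0.7, 0.1]
grip_width: 0.0759
```

```bash
python3 - <<'E'
from h import *
tilt();st(.639,-.1939,-79.5,.15);carts()
E
```

```text
toolz [ 0.08  -0.035 -0.996] q [ 0.053  0.55   1.416 -0.044  1.098  1.847] pitch -0.0775
t 18.8 p [0.6409 0.1336 0.2369] yaw -101.8 w 0.0759 F [0.3 0.7 0.1] q6 1.85
d cm [ -0.19 -32.75  -8.69] spin 22.3
cart [ 0.639  -0.1938] yaw 10.8 [0.121 0.032] H [[ 151. -398.]]
```

carry_out --steps '[[[-5,0,0],0,0],[[-5,0,0],0,0],[[-4,-3,0],3,0],[[0,-5,0],3,0],[[0,-5,0],3,0],[[0,-5,0],3,0],[[0,-5,0],4,0],[[0,-4,0],4,0],[[0,0,0],0,0],[[0,0,0],0,0]]'

```text
time: 19.85
position: [0.4791, -0.1337, 0.2279]
tool_rot: [0.764, -0.644, 0.024, -0.02]
ft_force: [0.3, 0.1, 0.6]
grip_width: 0.087
```

```bash
python3 - <<'E'
from h import *
tilt();st(.639,-.1939,-79.5,.15);carts()
E
```

```text
toolz [ 0.063 -0.001 -0.998] q [-0.515  0.359  1.806  0.038  0.921  0.864] pitch -0.0551
t 19.85 p [ 0.4791 -0.1337  0.2279] yaw -80.3 w 0.087 F [0.3 0.1 0.6] q6 0.86
d cm [15.99 -6.02 -7.79] spin 0.8
cart [ 0.6386 -0.194 ] yaw 10.5 [0.121 0.032] H [[ 150. -398.]]
```

carry_out --steps '[[[1.5,-0.5,0],0,0],[[1.5,-0.5,0],0,0],[[1.5,-0.5,0],0,0],[[1.5,-0.5,0],0,0],[[1.5,-0.5,0],0,0],[[1.5,-0.5,0],0,0],[[1,-0.5,0],0,0],[[0,0,0],0,0],[[0,0,0],0,0]]'

```text
time: 20.8
position: [0.5766, -0.1473, 0.2243]
tool_rot: [0.771, -0.636, 0.015, -0.019]
ft_force: [-0.3, -0.4, 0.7]
grip_width: 0.0871
```

```bash
python3 - <<'E'
from h import *
tilt();st(.639,-.1939,-79.5,.15);carts()
E
```

```text
toolz [ 0.048  0.01  -0.999] q [-0.452  0.495  1.563  0.035  1.045  0.911] pitch -0.0385
t 20.8 p [ 0.5766 -0.1473  0.2243] yaw -79.1 w 0.0871 F [-0.3 -0.4  0.7] q6 0.91
d cm [ 6.24 -4.66 -7.43] spin -0.4
```

carry_out --steps '[[[1.5,-1,0],0,0],[[1.5,-1,0],0,0],[[1.5,-1,0],0,0],[[1.5,-1.2,0],0,0],[[0,0,-2],0,0],[[0,0,-3],0,0],[[0,0,-2],0,0],[[0,0,0],0,0],[[0,0,0],0,0]]'

```text
time: 21.75
position: [0.6317, -0.1867, 0.1539]
tool_rot: [0.771, -0.637, 0.012, -0.018]
ft_force: [0.2, -0.5, 0.6]
grip_width: 0.0872
```

```bash
python3 - <<'E'
from h import *
tilt();st(.639,-.1939,-79.5,.1)
E
```

```text
toolz [ 0.043  0.013 -0.999] q [-0.47   0.664  1.45   0.036  0.995  0.891] pitch -0.0321
t 21.75 p [ 0.6317 -0.1867  0.1539] yaw -79.1 w 0.0872 F [ 0.2 -0.5  0.6] q6 0.89
d cm [ 0.73 -0.72 -5.39] spin -0.4
```

carry_out --steps '[[[0.7,-0.7,-2],-0.4,0],[[0,0,-3],0,0],[[0,0,-2],0,0],[[0,0,0],0,0],[[0,0,0],0,0]]'

```text
time: 22.25
position: [0.6423, -0.1952, 0.0909]
tool_rot: [0.769, -0.639, 0.019, -0.02]
ft_force: [0.6, -0.4, 0.1]
grip_width: 0.0869
```

```bash
python3 - <<'E'
from h import *
tilt();st(.639,-.1939,-79.5,.03)
E
```

```text
toolz [ 0.054  0.007 -0.999] q [-0.474  0.758  1.461  0.04   0.878  0.888] pitch -0.0449
t 22.25 p [ 0.6423 -0.1952  0.0909] yaw -79.5 w 0.0869 F [ 0.6 -0.4  0.1] q6 0.89
d cm [-0.33  0.13 -6.09] spin -0.0
```

carry_out --steps '[[[-0.3,0.1,0],0,0],[[0,0,0],0,0],[[0,0,-1.5],0,0],[[0,0,-1.5],0,0],[[0,0,-1.5],0,0],[[0,0,-0.8],0,0],[[0,0,-0.2],0,0],[[0,0,0],0,0],[[0,0,0],0,0]]'

```text
time: 23.15
position: [0.6404, -0.1946, 0.0349]
tool_rot: [0.769, -0.639, 0.021, -0.02]
ft_force: [-0.2, 0.5, 0.2]
grip_width: 0.0868
```

```bash
python3 - <<'E'
from h import *
tilt();st(.639,-.1939,-79.5,.028);carts()
E
```

```text
toolz [ 0.059  0.004 -0.998] q [-0.475  0.835  1.487  0.044  0.769  0.881] pitch -0.0501
t 23.15 p [ 0.6404 -0.1946  0.0349] yaw -79.5 w 0.0868 F [-0.2  0.5  0.2] q6 0.88
d cm [-0.14  0.07 -0.69] spin -0.0
```

carry_out --steps '[[[-0.1,0.1,-0.6],0,0.3],[[0,0,0],0,0.6],[[0,0,0],0,1],[[0,0,0],0,1],[[0,0,0],0,1],[[0,0,0],0,1],[[0,0,0],0,1],[[0,0,0],0,1],[[0,0,0],0,1]]'

```text
time: 24.1
position: [0.6406, -0.194, 0.0306]
tool_rot: [0.769, -0.639, 0.023, -0.021]
ft_force: [0.1, -0.4, 0.3]
grip_width: 0.031
```

```bash
python3 - <<'E'
from h import *
tilt();st(.5723,.2261,-101.7,.2)
E
```

```text
toolz [ 0.063  0.002 -0.998] q [-0.474  0.841  1.491  0.045  0.755  0.881] pitch -0.0541
t 24.1 p [ 0.6406 -0.194   0.0306] yaw -79.5 w 0.031 F [ 0.1 -0.4  0.3] q6 0.88
d cm [-6.83 42.01 16.94] spin -22.2
```

carry_out --steps '[[[0,0,2],0,1],[[0,0,4],0,1],[[0,0,5],0,1],[[0,0,4],0,1],[[-0.5,3,1],0,1],[[-0.7,4.7,0],-2,1],[[-0.7,4.7,0],-2,1],[[-0.7,4.7,0],-3,1],[[-0.7,4.7,0],-3,1],[[-0.7,4.7,0],-3,1]]'

```text
time: 25.1
position: [0.5972, 0.0717, 0.1942]
tool_rot: [-0.683, 0.729, -0.026, 0.018]
ft_force: [0.7, 0.4, -1.8]
grip_width: 0.031
```

carry_out --steps '[[[-0.7,4.7,0],-3,1],[[-0.7,4.7,0],-3,1],[[-0.7,4,0],-2,1],[[-0.5,2,-1],0,1],[[0,0,-2],0,1],[[0,0,-2],0,1],[[0,0,0],0,1],[[0,0,0],0,1]]'

```text
time: 25.9
position: [0.5643, 0.2407, 0.1421]
tool_rot: [-0.632, 0.774, -0.026, 0.016]
ft_force: [-0.3, 0.7, -0.6]
grip_width: 0.0313
```

```bash
python3 - <<'E'
from h import *
tilt();st(.5723,.2261,-101.7,.13)
E
```

```text
toolz [ 0.057 -0.019 -0.998] q [ 0.236  0.626  1.585 -0.042  0.88   2.034] pitch -0.0505
t 25.9 p [0.5643 0.2407 0.1421] yaw -101.5 w 0.0313 F [-0.3  0.7 -0.6] q6 2.03
d cm [ 0.8  -1.46 -1.21] spin -0.2
```

carry_out --steps '[[[0.8,-1.4,-1],-0.2,1],[[0,0,0],0,1],[[0,0,0],0,1]]'

```text
time: 26.2
position: [0.5745, 0.2247, 0.1334]
tool_rot: [-0.63, 0.776, -0.027, 0.017]
ft_force: [0.2, -1.1, -1.2]
grip_width: 0.031
```

```bash
python3 - <<'E'
from h import *
tilt();st(.5723,.2261,-101.7,.13)
b=cams.camera("side")
cv2.imwrite("pics/p4.png",cv2.resize(b["pixels"][184:384,80:280,::-1],None,fx=3,fy=3))
E
```

```text
toolz [ 0.06  -0.019 -0.998] q [ 0.206  0.641  1.585 -0.041  0.861  2.009] pitch -0.0546
t 26.2 p [0.5745 0.2247 0.1334] yaw -101.8 w 0.031 F [ 0.2 -1.1 -1.2] q6 2.01
d cm [-0.22  0.14 -0.34] spin 0.1
```

View pics/p4.png

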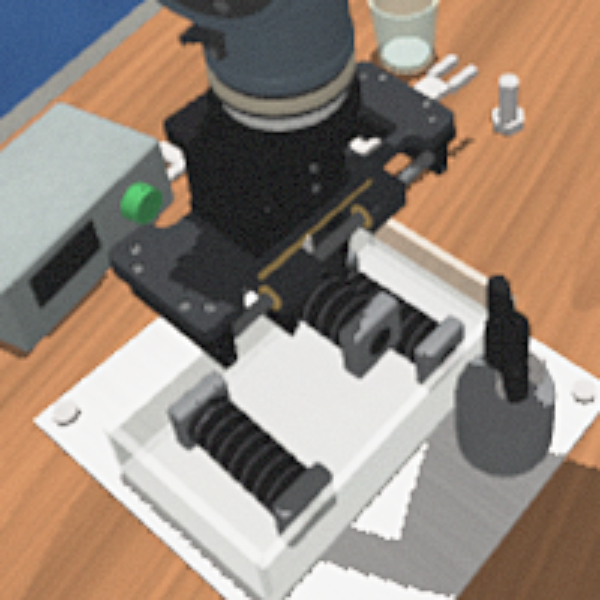

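```bash
python3 - <<'E'
from h import *
b=cams.camera("side"); o=robot.get_obs()["position"]
p=ray(b,[[205.3,296.7]],o[2]-.0116); print("face centre from tcp", invH(p)-invH(o[:2]), invH(o[:2]))
E
```

```text
face centre from tcp [[-55.74592249   0.18774397]] [[ 2.2960484  -0.77146043]]
```

carry_out --steps '[[[0,0.1,-1],0,1],[[0,0,-1.5],0,1],[[0,0,0],0,1],[[0,0,0],0,1]]'

```text
time: 26.7
position: [0.575, 0.2262, 0.1081]
tool_rot: [-0.63, 0.776, -0.027, 0.018]
ft_force: [0.3, 0.6, -0.8]
grip_width: 0.0313
```

```bash
python3 - <<'E'
from h import *
st(.5745,.2256,-101.7,.0427);print(invH(robot.get_obs()["position"][:2]))
E
```

```text
t 26.7 p [0.575  0.2262 0.1081] yaw -101.8 w 0.0313 F [ 0.3  0.6 -0.8] q6 2.01
d cm [-0.05 -0.06 -6.54] spin 0.1
[[2.59875948 0.68196936]]
```

carry_out --steps '[[[-0.1,-0.1,-1],0,1],[[0,0,-1.3],0,1],[[0,0,0],0,1],[[0,0,0],0,1]]'

```text
time: 27.1
position: [0.574, 0.2256, 0.0837]
tool_rot: [-0.631, 0.775, -0.027, 0.019]
ft_force: [1.2, 0.0, -1.2]
grip_width: 0.0312
```

```bash
python3 - <<'E'
from h import *
st(.5738,.2256,-101.7,.0427);print(invH(robot.get_obs()["position"][:2]))
E
```

```text
t 27.1 p [0.574  0.2256 0.0837] yaw -101.8 w 0.0312 F [ 1.2  0.  -1.2] q6 2.02
d cm [-0.02  0.   -4.1 ] spin 0.1
[[ 1.80567281 -0.14606216]]
```

carry_out --steps '[[[0,0,-1.4],0,1],[[0,0,-1.2],0,1],[[0,0,-0.8],0,1],[[0,0,0],0,1],[[0,0,-0.4],0,1],[[0,0,0],0,1]]'

```text
time: 27.7
position: [0.5746, 0.2257, 0.0424]
tool_rot: [-0.631, 0.775, -0.027, 0.019]
ft_force: [-0.4, -0.5, -0.3]
grip_width: 0.0314
```

```bash
python3 - <<'E'
from h import *
st(.5738,.2256,-101.7,.0427)
E
```

```text
t 27.7 p [0.5746 0.2257 0.0424] yaw -101.8 w 0.0314 F [-0.4 -0.5 -0.3] q6 2.02
d cm [-0.08 -0.01  0.03] spin 0.1
```

Release, rise, then travel to the cover at (0.488,-0.405) and check the trough.

carry_out --steps '[[[0,0,0],0,0.5],[[0,0,0],0,0.5],[[0,0,0],0,0.5],[[0,0,0],0,0.5],[[0,0,2],0,0.5],[[0,0,4],0,0.5],[[0,0,4],0,0.5],[[0,0,4],0,0.5],[[-0.5,-4,2],0,0.4],[[-0.7,-4.8,0],2,0.2]]'

```text
time: 28.7
position: [0.5635, 0.1405, 0.2094]
tool_rot: [-0.647, 0.761, -0.029, 0.022]
ft_force: [0.6, -0.8, 0.5]
grip_width: 0.0525
```

carry_out --steps '[[[-0.7,-4.8,0],2,0],[[-0.7,-4.8,0],2,0],[[-0.7,-4.8,0],2,0],[[-0.7,-4.8,0],2,0],[[-0.7,-4.8,0],1,0],[[-0.7,-4.8,0],0,0],[[-0.7,-4.8,0],0,0],[[-0.7,-4.8,0],0,0],[[-0.7,-4.8,0],0,0],[[-0.5,-4,0],0,0]]'

```text
time: 29.7
position: [0.4915, -0.3469, 0.2158]
tool_rot: [0.709, -0.704, 0.033, -0.028]
ft_force: [0.4, -0.2, -0.7]
grip_width: 0.0873
```

carry_out --steps '[[[-0.3,-3,0],0,0],[[0,-2,0],0,0],[[0,0,0],0,0],[[0,0,0],0,0]]'

```text
time: 30.1
position: [0.486, -0.4061, 0.2163]
tool_rot: [-0.706, 0.707, -0.035, 0.027]
ft_force: [-0.1, 0.6, 0.1]
grip_width: 0.0867
```

```bash
python3 - <<'E'
from h import *
tilt();st(.488,-.405,-90.6,.1)
a=cams.camera("top");b=cams.camera("side")
A=cv2.resize(a["pixels"][120:320,80:280,::-1],None,fx=2,fy=2); B=cv2.resize(b["pixels"][184:384,80:280,::-1],None,fx=2,fy=2)
cv2.imwrite("pics/p5.png",np.hstack([A,B]))
E
```

```text
toolz [ 0.088 -0.011 -0.996] q [-0.901  0.544  1.496  0.073  1.04   0.638] pitch -0.0625
t 30.1 p [ 0.486  -0.4061  0.2163] yaw -90.2 w 0.0867 F [-0.1  0.6  0.1] q6 0.64
d cm [  0.2    0.11 -11.63] spin -0.4
```

View pics/p5.png

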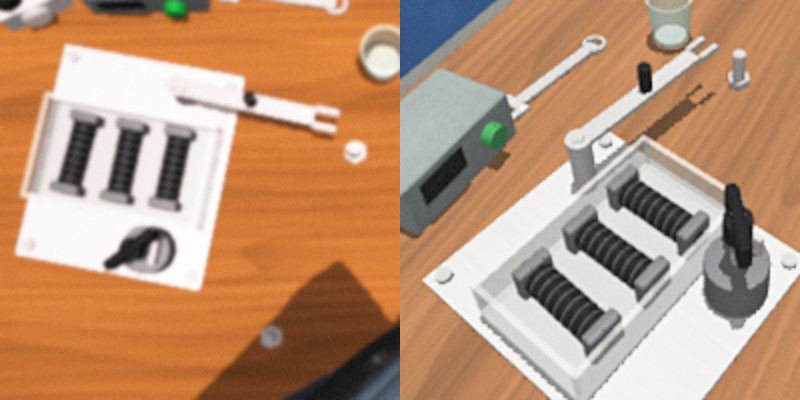

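All three cartridges lie flat side by side in the trough. Before grasping the cover I'll reduce the tool tilt.

carry_out --steps '[[[-3.5,3,0],0,0],[[-3.5,3,0],0,0],[[1.2,-1,0],0,0],[[1.2,-1,0],0,0],[[1.2,-1,0],0,0],[[1.2,-1,0],0,0],[[1.2,-1,0],0,0],[[1.2,-1,0],0,0],[[0,0,0],0,0],[[0,0,0],0,0]]'

```text
time: 31.2
position: [0.4913, -0.3891, 0.2151]
tool_rot: [0.712, -0.701, 0.028, -0.029]
ft_force: [0.3, 0.8, -0.9]
grip_width: 0.0873
```

```bash
python3 - <<'E'
from h import *
tilt();st(.488,-.405,-90.6,.1)
E
```

```text
toolz [ 0.082  0.002 -0.997] q [-0.877  0.541  1.505  0.074  1.046  0.642] pitch -0.0496
t 31.2 p [ 0.4913 -0.3891  0.2151] yaw -89.1 w 0.0873 F [ 0.3  0.8 -0.9] q6 0.64
d cm [ -0.33  -1.59 -11.51] spin -1.5
```

carry_out --steps '[[[-0.3,-1.5,-2],-1.5,0],[[0,0,-3],0,0],[[0,0,-3],0,0],[[0,0,-2],0,0],[[0,0,0],0,0],[[0,0,0],0,0]]'

```text
time: 31.8
position: [0.4887, -0.4014, 0.1149]
tool_rot: [-0.704, 0.709, -0.03, 0.029]
ft_force: [0.3, -0.2, 0.8]
grip_width: 0.0869
```

```bash
python3 - <<'E'
from h import *
tilt();st(.488,-.405,-90.6,.032)
E
```

```text
toolz [ 0.083 -0.001 -0.997] q [-0.893  0.68   1.567  0.086  0.844  0.629] pitch -0.0514
t 31.8 p [ 0.4887 -0.4014  0.1149] yaw -90.4 w 0.0869 F [ 0.3 -0.2  0.8] q6 0.63
d cm [-0.07 -0.36 -8.29] spin -0.2
```

carry_out --steps '[[[0,-0.3,-2],0,0],[[0,0,-2],0,0],[[0,0,-1.5],0,0],[[0,0,-1],0,0],[[0,0,0],0,0],[[0,0,0],0,0]]'

```text
time: 32.4
position: [0.4921, -0.407, 0.0557]
tool_rot: [-0.704, 0.708, -0.036, 0.029]
ft_force: [0.4, 0.5, 0.4]
grip_width: 0.0872
```

```bash
python3 - <<'E'
from h import *
tilt();st(.488,-.405,-90.6,.032)
E
```

```text
toolz [ 0.091 -0.011 -0.996] q [-0.895  0.772  1.584  0.098  0.722  0.61 ] pitch -0.0638
t 32.4 p [ 0.4921 -0.407   0.0557] yaw -90.3 w 0.0872 F [0.4 0.5 0.4] q6 0.61
d cm [-0.41  0.2  -2.37] spin -0.3
```

carry_out --steps '[[[-0.4,0.2,-1.2],-0.3,0],[[0,0,-0.8],0,0.3],[[0,0,-0.2],0,0.6],[[0,0,0],0,0.7],[[0,0,0],0,0.7],[[0,0,0],0,0.7]]' --squeeze 45

```text
time: 33.0
position: [0.4884, -0.4057, 0.0336]
tool_rot: [-0.702, 0.71, -0.038, 0.028]
ft_force: [0.3, -0.2, -0.2]
grip_width: 0.0549
```

```bash
python3 - <<'E'
from h import *
tilt();st(.488,-.405,-90.6,.031)
E
```

```text
toolz [ 0.093 -0.014 -0.996] q [-0.898  0.803  1.601  0.104  0.671  0.605] pitch -0.0667
t 33.0 p [ 0.4884 -0.4057  0.0336] yaw -90.7 w 0.0549 F [ 0.3 -0.2 -0.2] q6 0.6
d cm [-0.04  0.07 -0.26] spin 0.1
```

carry_out --steps '[[[0,0,-0.2],0,1],[[0,0,0],0,1],[[0,0,0],0,1],[[0,0,0],0,1],[[0,0,0],0,1],[[0,0,0],0,1],[[0,0,0],0,1],[[0,0,0],0,1],[[0,0,0],0,1]]'

```text
time: 33.9
position: [0.4887, -0.4058, 0.0323]
tool_rot: [-0.702, 0.71, -0.038, 0.029]
ft_force: [0.2, -0.4, -0.4]
grip_width: 0.0159
```

```bash
python3 - <<'E'
from h import *
tilt();st(.5723,.2261,-101.7,.031)
a=cams.camera("top"); m=nonwood(a)
E
```

```text
toolz [ 0.094 -0.014 -0.995] q [-0.898  0.806  1.601  0.105  0.669  0.604] pitch -0.0669
t 33.9 p [ 0.4887 -0.4058  0.0323] yaw -90.7 w 0.0159 F [ 0.2 -0.4 -0.4] q6 0.6
d cm [ 8.36 63.19 -0.13] spin -11.0
```

carry_out --steps '[[[0,0,1],0,1],[[0,0,2.5],0,1],[[0,0,4],0,1],[[0,0,4],0,1],[[0,0,4],0,1],[[0,1,3.5],0,1],[[0.4,3,0],0,1],[[0.5,4,0],0,1],[[0.5,4,0],0,1],[[0.5,4,0],0,1]]'

```text
time: 34.95
position: [0.5036, -0.2444, 0.2307]
tool_rot: [-0.699, 0.713, -0.039, 0.027]
ft_force: [-0.0, -0.3, -3.6]
grip_width: 0.0158
```

carry_out --steps '[[[0.6,4,0],-1,1],[[0.6,4,0],-1,1],[[0.6,4,0],-1,1],[[0.6,4,0],-1,1],[[0.6,4,0],-1,1],[[0.6,4,0],-1,1],[[0.6,4,0],-1,1],[[0.6,4,0],-1,1],[[0.6,4,0],-1,1],[[0.6,4,0],-1,1]]'

```text
time: 35.95
position: [0.557, 0.1733, 0.233]
tool_rot: [-0.631, 0.774, -0.04, 0.021]
ft_force: [1.4, -0.1, -3.1]
grip_width: 0.0155
```

carry_out --steps '[[[0.3,2,0],0,1],[[0,0,0],0,1],[[0,0,0],0,1]]'

```text
time: 36.25
position: [0.5582, 0.1998, 0.233]
tool_rot: [-0.634, 0.772, -0.04, 0.022]
ft_force: [-0.6, -0.3, -3.0]
grip_width: 0.016
```

```bash
python3 - <<'E'
from h import *
tilt();st(.5782,.2249,-101.7,.19)
E
```

```text
toolz [ 0.084 -0.034 -0.996] q [ 0.179  0.474  1.577 -0.057  1.015  1.973] pitch -0.0757
t 36.25 p [0.5582 0.1998 0.233 ] yaw -101.2 w 0.016 F [-0.6 -0.3 -3. ] q6 1.97
d cm [ 2.    2.51 -4.3 ] spin -0.5
```

carry_out --steps '[[[1,1.2,-2],-0.5,1],[[1,1.2,-2],0,1],[[0,0,0],0,1],[[0,0,0],0,1]]'

```text
time: 36.65
position: [0.5774, 0.2191, 0.1929]
tool_rot: [-0.629, 0.776, -0.04, 0.02]
ft_force: [1.0, 0.3, -1.4]
grip_width: 0.0156
```

```bash
python3 - <<'E'
from h import *
tilt();st(.5782,.2249,-101.7,.115)
a=cams.camera("top");b=cams.camera("side")
A=cv2.resize(a["pixels"][120:320,60:260,::-1],None,fx=2,fy=2); B=cv2.resize(b["pixels"][164:364,60:260,::-1],None,fx=2,fy=2)
cv2.imwrite("pics/p6.png",np.hstack([A,B]))
E
```

```text
toolz [ 0.082 -0.038 -0.996] q [ 0.207  0.557  1.549 -0.066  0.964  2.022] pitch -0.0712
t 36.65 p [0.5774 0.2191 0.1929] yaw -102.0 w 0.0156 F [ 1.   0.3 -1.4] q6 2.02
d cm [ 0.08  0.58 -7.79] spin 0.3
```

View pics/p6.png

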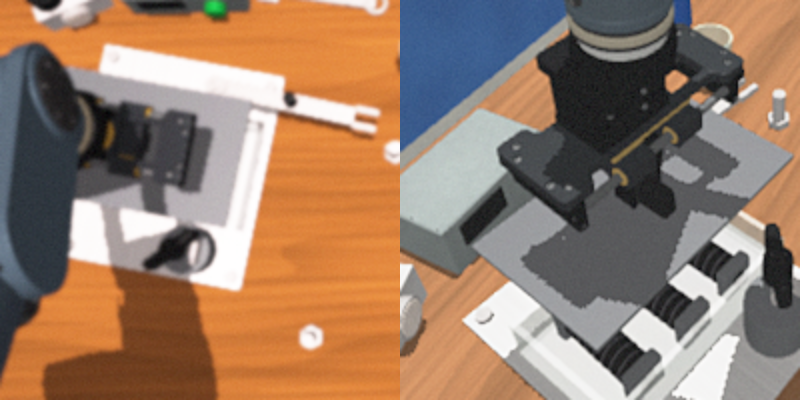

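```bash
python3 - <<'E'
from h import *
a=cams.camera("top");b=cams.camera("side"); o=robot.get_obs()["position"]
print(invH(ray(a,[[187.5,170],[171.5,232]],.166))-invH(o[:2]))
print(invH(ray(b,[[95,289],[164,338],[256.5,243]],.166))-invH(o[:2]))
E
```

```text
[[  72.76169119 -126.24004057]
 [ -72.91483368 -119.40280109]]
[[  67.11008154  122.22737937]
 [ -83.64799202  113.89249314]
 [ -79.81651534 -117.41844566]]
```

carry_out --steps '[[[0.1,0.6,-1],0.3,1],[[0,0,-1.5],0,1],[[0,0,0],0,1],[[0,0,0],0,1]]'

```text
time: 37.25
position: [0.5797, 0.2259, 0.1699]
tool_rot: [-0.631, 0.775, -0.042, 0.023]
ft_force: [0.3, 1.1, -2.3]
grip_width: 0.0159
```

```bash
python3 - <<'E'
from h import *
tilt();st(.5782,.2249,-101.7,.115)
E
```

```text
toolz [ 0.088 -0.035 -0.995] q [ 0.217  0.591  1.561 -0.068  0.912  2.032] pitch -0.0776
t 37.25 p [0.5797 0.2259 0.1699] yaw -101.8 w 0.0159 F [ 0.3  1.1 -2.3] q6 2.03
d cm [-0.15 -0.1  -5.49] spin 0.1
```

carry_out --steps '[[[-0.1,-0.1,-1.5],0,1],[[0,0,-1.5],0,1],[[0,0,-1.3],0,1],[[0,0,0],0,1],[[0,0,0],0,1]]'

```text
time: 37.75
position: [0.5808, 0.226, 0.1284]
tool_rot: [-0.631, 0.774, -0.043, 0.026]
ft_force: [1.0, 0.3, -3.6]
grip_width: 0.0156
```

```bash
python3 - <<'E'
from h import *
tilt();st(.574,.2255,-101.7,.094)
E
```

```text
toolz [ 0.094 -0.034 -0.995] q [ 0.217  0.649  1.591 -0.073  0.819  2.039] pitch -0.0836
t 37.75 p [0.5808 0.226  0.1284] yaw -101.7 w 0.0156 F [ 1.   0.3 -3.6] q6 2.04
d cm [-0.68 -0.05 -3.44] spin 0.0
```

carry_out --steps '[[[0,0,-1],0,1],[[0,0,-0.6],0,1],[[0,0,0],0,1],[[-0.5,0,0],0,1],[[0,0,0],0,1],[[0,0,0],0,1]]'

```text
time: 38.35
position: [0.5766, 0.2263, 0.113]
tool_rot: [-0.631, 0.774, -0.044, 0.027]
ft_force: [0.8, 0.3, -1.9]
grip_width: 0.0156
```

```bash
python3 - <<'E'
from h import *
tilt();st(.574,.2255,-101.7,.091)
a=cams.camera("top");b=cams.camera("side");o=robot.get_obs()["position"];print(invH(o[:2]))
def ov(c,x,y):
    im=cv2.resize(c["pixels"][y:y+200,x:x+200,::-1],None,fx=2,fy=2)
    u=((proj(c,H(rc(69,114,58)))-[x,y]+.5)*2).astype(int); cv2.polylines(im,[u],True,(0,0,255),1); return im
cv2.imwrite("pics/p7.png",np.hstack([ov(a,60,120),ov(b,80,184)]))
E
```

```text
toolz [ 0.098 -0.033 -0.995] q [ 0.219  0.667  1.612 -0.077  0.776  2.046] pitch -0.0868
t 38.35 p [0.5766 0.2263 0.113 ] yaw -101.7 w 0.0156 F [ 0.8  0.3 -1.9] q6 2.05
d cm [-0.26 -0.08 -2.2 ] spin 0.0
[[4.04488385 1.04940505]]
```

View pics/p7.png

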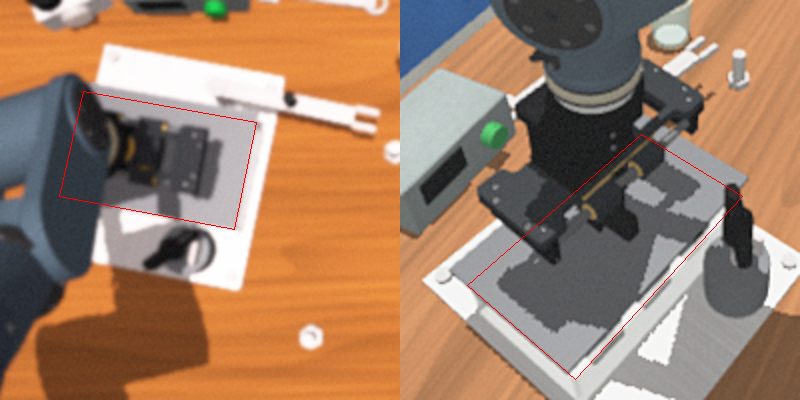

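```bash
python3 - <<'E'
from h import *
a=cams.camera("top");b=cams.camera("side")
for z in(.08,.086): print(z,invH(ray(b,[[106,319],[166,371.5],[254,274]],z)).round(1).tolist(), invH(ray(a,[[60+262/2,120+124/2],[60+237/2,120+230/2]],z)).round(1).tolist())
E
```

```text
0.08 [[76.0, 118.4], [-75.7, 118.8], [-72.4, -118.9]] [[64.9, -127.2], [-70.4, -123.5]]
0.086 [[71.7, 119.9], [-78.4, 120.3], [-75.1, -114.9]] [[64.2, -128.5], [-70.4, -124.7]]
```

Both views put the cover centre about 4–5 mm behind the TCP in x, so I'll keep the TCP at x ≈ +4 mm and lower.

carry_out --steps '[[[0,-0.1,-0.8],0,1],[[0,0,-0.8],0,1],[[0,0,0],0,1],[[0,0,0],0,1]]'

```text
time: 38.95
position: [0.5768, 0.2251, 0.0953]
tool_rot: [-0.631, 0.774, -0.044, 0.027]
ft_force: [-0.1, -0.6, -4.1]
grip_width: 0.0158
```

```bash
python3 - <<'E'
from h import *
tilt();st(.5765,.2255,-101.7,.091)
o=robot.get_obs()["position"];print(invH(o[:2]))
E
```

```text
toolz [ 0.097 -0.033 -0.995] q [ 0.217  0.693  1.621 -0.079  0.74   2.048] pitch -0.0865
t 38.95 p [0.5768 0.2251 0.0953] yaw -101.7 w 0.0158 F [-0.1 -0.6 -4.1] q6 2.05
d cm [-0.03  0.04 -0.43] spin 0.0
[[ 4.55964104 -0.05679864]]
```

carry_out --steps '[[[0,0,-0.3],0,1],[[0,0,-0.2],0,1],[[0,0,0],0,1],[[0,0,0],0,0.6],[[0,0,0],0,0.5],[[0,0,0],0,0.5],[[0,0,0],0,0.5],[[0,0,1.5],0,0.5],[[0,0,3],0,0.5],[[0,0,4],0,0.5]]'

```text
time: 39.95
position: [0.575, 0.2246, 0.1752]
tool_rot: [-0.631, 0.774, -0.042, 0.024]
ft_force: [1.3, -0.3, 1.3]
grip_width: 0.043
```

carry_out --steps '[[[0,0,3],0,0.5],[[0,-4,0],0,0.5],[[1,-4.5,0],5,0.5],[[2,-4.5,0],8,0.5],[[2,-4,0],8,0.5],[[1,-2,0],8,0.5],[[0,0,0],0,0.5],[[0,0,0],0,0.5]]'

```text
time: 40.75
position: [0.6386, 0.0393, 0.2256]
tool_rot: [0.802, -0.594, 0.042, -0.046]
ft_force: [-0.1, -0.5, -0.0]
grip_width: 0.0438
```

```bash
python3 - <<'E'
from h import *
tilt();st(.64,.05,-56.7,.15)
a=cams.camera("top");b=cams.camera("side")
def ov(c,x,y):
    im=cv2.resize(c["pixels"][y:y+200,x:x+200,::-1],None,fx=2,fy=2)
    u=((proj(c,H(rc(75,120,63)))-[x,y]+.5)*2).astype(int); cv2.polylines(im,[u],True,(0,0,255),1); return im
cv2.imwrite("pics/p8.png",np.hstack([ov(a,60,120),ov(b,80,184)]))
np.savez("pics/p8.npz",a=a["pixels"],b=b["pixels"])
E
```

```text
toolz [ 0.122  0.024 -0.992] q [-0.131  0.524  1.507  0.047  0.993  1.122] pitch -0.1176
t 40.75 p [0.6386 0.0393 0.2256] yaw -73.2 w 0.0438 F [-0.1 -0.5 -0. ] q6 1.12
d cm [ 0.14  1.07 -7.56] spin 16.5
```

View pics/p8.png

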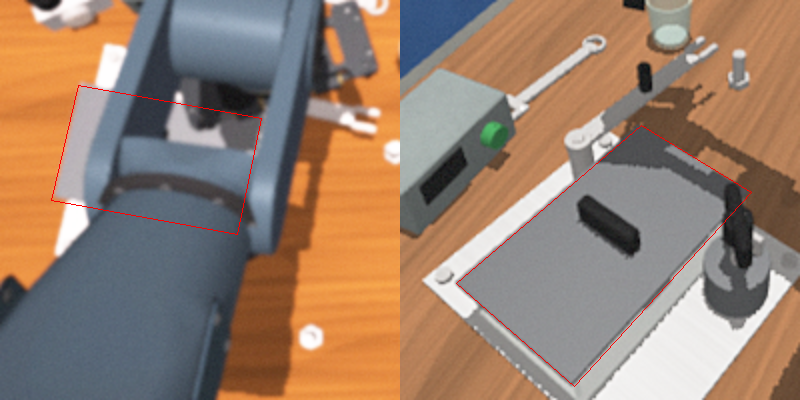

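The cover outline coincides with the expected square placement in the side view. Next the clamp bar, reducing the tilt on the way.

carry_out --steps '[[[-5,0,2],0,0.5],[[-5,0,0],0,0.5],[[1.3,0,0],3,0.5],[[1.3,0.2,0],3,0.5],[[1.3,0.2,0],3,0.5],[[1.3,0.2,0],3,0.5],[[1.3,0.2,0],3,0.5],[[1.3,0.2,0],1.5,0.5],[[1.3,0,0],0,0.5],[[0,0,0],0,0.5]]'

```text
time: 41.85
position: [0.6096, 0.0718, 0.2356]
tool_rot: [0.885, -0.462, 0.018, -0.043]
ft_force: [1.2, 0.1, -1.3]
grip_width: 0.0432
```

```bash
python3 - <<'E'
from h import *
tilt();st(.6367,.0547,-56.7,.15)
E
```

```text
toolz [ 0.071  0.06  -0.996] q [-0.096  0.495  1.529  0.076  1.054  0.831] pitch -0.0643
t 41.85 p [0.6096 0.0718 0.2356] yaw -55.1 w 0.0432 F [ 1.2  0.1 -1.3] q6 0.83
d cm [ 2.71 -1.71 -8.56] spin -1.6
```

carry_out --steps '[[[-4,-0.5,2],0,0.4],[[-3,-0.5,0],0,0.4],[[1.3,-0.2,0],-0.5,0.4],[[1.3,-0.2,0],-0.5,0.4],[[1.3,-0.2,0],-0.5,0.4],[[1.3,-0.2,0],0,0.4],[[1.3,-0.2,0],0,0.4],[[1.3,-0.2,0],0,0.4],[[1.3,0,0],0,0.4],[[0,0,0],0,0.4]]'

```text
time: 42.85
position: [0.6328, 0.0564, 0.2529]
tool_rot: [0.88, -0.473, 0.015, -0.042]
ft_force: [-0.9, -0.7, 0.5]
grip_width: 0.0522
```

```bash
python3 - <<'E'
from h import *
tilt();st(.6367,.0547,-56.7,.15)
E
```

```text
toolz [ 0.066  0.059 -0.996] q [-0.117  0.507  1.45   0.074  1.127  0.839] pitch -0.0578
t 42.85 p [0.6328 0.0564 0.2529] yaw -56.4 w 0.0522 F [-0.9 -0.7  0.5] q6 0.84
d cm [  0.39  -0.17 -10.29] spin -0.3
```

carry_out --steps '[[[0.2,-0.2,-2.5],0,0.4],[[0,0,-3],0,0.4],[[0,0,-3],0,0.4],[[0,0,-1.5],0,0.4],[[0,0,0],0,0.4],[[0,0,0],0,0.4]]'

```text
time: 43.45
position: [0.6385, 0.0553, 0.1499]
tool_rot: [0.88, -0.473, 0.017, -0.042]
ft_force: [-1.1, 0.9, -0.4]
grip_width: 0.0524
```

```bash
python3 - <<'E'
from h import *
tilt();st(.6367,.0547,-56.7,.106)
b=cams.camera("side")
cv2.imwrite("pics/p9.png",cv2.resize(b["pixels"][150:300,150:350,::-1],None,fx=4,fy=4))
print(proj(b,np.array([[.6367,.0547,.112]])), proj(b,robot.get_obs()["position"][None]))
E
```

```text
toolz [ 0.07   0.059 -0.996] q [-0.118  0.638  1.53   0.084  0.914  0.818] pitch -0.0605
t 43.45 p [0.6385 0.0553 0.1499] yaw -56.4 w 0.0524 F [-1.1  0.9 -0.4] q6 0.82
d cm [-0.18 -0.06 -4.39] spin -0.3
[[201.69389544 217.04656296]] [[199.58788165 203.79194801]]
```

View pics/p9.png

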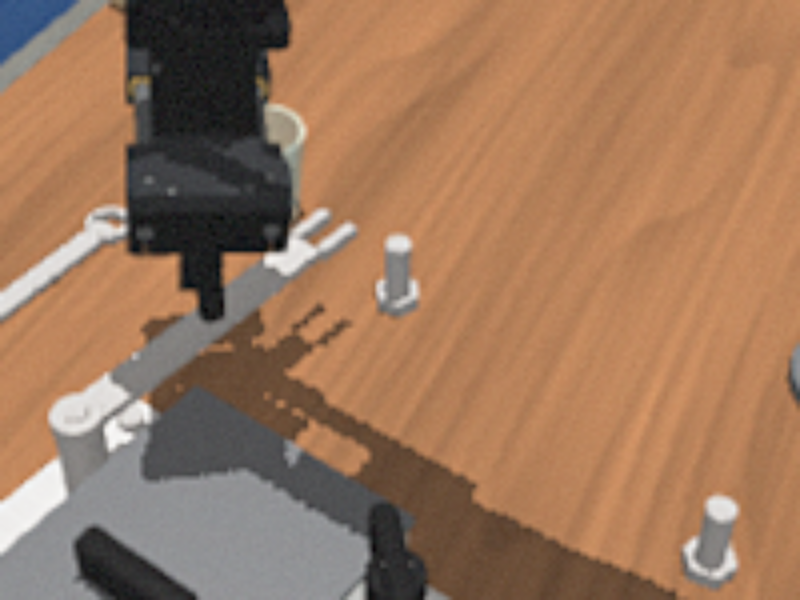

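The peg base is at crop (212,312), directly below the gripper as predicted. Lowering around it and closing lightly.

carry_out --steps '[[[-0.2,0,-1.2],0,0.4],[[0,0,-1.2],0,0.4],[[0,0,-1.2],0,0.4],[[0,0,-0.5],0,0.4],[[0,0,0],0,0.5],[[0,0,0],0,0.7],[[0,0,0],0,0.75],[[0,0,0],0,0.75],[[0,0,0],0,0.75]]' --squeeze 8

```text
time: 44.4
position: [0.6387, 0.0552, 0.1092]
tool_rot: [0.88, -0.472, 0.02, -0.044]
ft_force: [0.2, -0.3, 0.3]
grip_width: 0.0248
```

```bash
python3 - <<'E'
from h import *
tilt();st(.6367,.0547,-56.7,.106)
b=cams.camera("side")
E
```

```text
toolz [ 0.077  0.058 -0.995] q [-0.118  0.693  1.559  0.091  0.823  0.807] pitch -0.0673
t 44.4 p [0.6387 0.0552 0.1092] yaw -56.4 w 0.0248 F [ 0.2 -0.3  0.3] q6 0.81
d cm [-0.2  -0.05 -0.32] spin -0.3
```

carry_out --steps '[[[0,0,-0.2],0,1],[[0,0,0],0,1],[[0,0,0],0,1],[[0,0,0],0,1]]' --squeeze 8

```text
time: 44.85
position: [0.639, 0.0549, 0.1075]
tool_rot: [0.88, -0.472, 0.021, -0.044]
ft_force: [-0.2, 0.1, -0.7]
grip_width: 0.0155
```

```bash
python3 - <<'E'
from h import *
st()
h=H((105,-55,0))[0,:2]; p=robot.get_obs()["position"][:2]; d=p-h
th=np.arctan2(d[1],d[0])-(np.pi-.2045); th=(th+np.pi)%(2*np.pi)-np.pi; print("theta",th,np.hypot(*d))
f=lambda t:h+.1*np.array([np.cos(t+np.pi-.2045),np.sin(t+np.pi-.2045)])
T=np.linspace(th,0,12)
print(((f(0)-p)*100).round(2)); print([((f(b)-f(a))*100).round(1).tolist() for a,b in zip(T[:-1],T[1:])], f(0))
E
```

```text
t 44.85 p [0.639  0.0549 0.1075] yaw -56.4 w 0.0155 F [-0.2  0.1 -0.7] q6 0.81
theta 1.5208276330872987 0.09922527883948826
[-7.29 11.63]
[[-1.3, 0.4], [-1.2, 0.6], [-1.1, 0.8], [-1.0, 0.9], [-0.9, 1.1], [-0.7, 1.2], [-0.6, 1.3], [-0.4, 1.3], [-0.2, 1.4], [-0.0, 1.4], [0.2, 1.4]] [0.56602655 0.17123067]
```

carry_out --steps '[[[-1.3,0.4,0],0,1],[[-1.2,0.6,0],0,1],[[-1.1,0.8,0],0,1],[[-1.0,0.9,0],0,1],[[0,0,0],0,1],[[0,0,0],0,1]]'

```text
time: 45.45
position: [0.5919, 0.0781, 0.1074]
tool_rot: [0.88, -0.472, 0.023, -0.041]
ft_force: [0.4, -1.8, -1.3]
grip_width: 0.0158
```

```bash
cat >> h.py <<'E'
def arc(n):
    st(); h=H((105,-55,0))[0,:2]; p=robot.get_obs()["position"][:2]; d=p-h
    th=np.arctan2(d[1],d[0])-(np.pi-.2045); th=(th+np.pi)%(2*np.pi)-np.pi; print("theta",th,np.hypot(*d))
    f=lambda t:h+.1*np.array([np.cos(t+np.pi-.2045),np.sin(t+np.pi-.2045)])
    T=np.linspace(th,0,n+1); P=[p]+[f(t) for t in T[1:]]; print([((b-a)*100).round(2).tolist() for a,b in zip(P[:-1],P[1:])])
E
python3 -c "
from h import *
arc(8);tilt()"
```

```text
t 45.45 p [0.5919 0.0781 0.1074] yaw -56.4 w 0.0158 F [ 0.4 -1.8 -1.3] q6 0.84
theta 0.9951095740923535 0.102413631989215
[[-0.66, 1.1], [-0.71, 1.02], [-0.57, 1.1], [-0.43, 1.17], [-0.28, 1.21], [-0.13, 1.24], [0.02, 1.24], [0.18, 1.23]]
toolz [ 0.08   0.051 -0.996] q [-0.083  0.651  1.679  0.085  0.738  0.841] pitch -0.0735
```

Working well, with the peg gripped and low force. Continuing the arc.

carry_out --steps '[[[-0.7,1.1,0],0,1],[[-0.7,1.0,0],0,1],[[-0.6,1.1,0],0,1],[[-0.4,1.1,0],0,1],[[0,0,0],0,1],[[0,0,0],0,1]]'

```text
time: 46.05
position: [0.5669, 0.1218, 0.1073]
tool_rot: [0.88, -0.472, 0.023, -0.039]
ft_force: [-0.9, -1.9, -0.6]
grip_width: 0.0157
```

```bash
python3 -c "
from h import *
arc(4)"
```

```text
t 46.05 p [0.5669 0.1218 0.1073] yaw -56.4 w 0.0157 F [-0.9 -1.9 -0.6] q6 0.92
theta 0.49574842093822546 0.10135004218024961
[[-0.15, 1.24], [-0.13, 1.23], [0.02, 1.24], [0.18, 1.23]]
```

carry_out --steps '[[[-0.1,1.2,0],0,1],[[-0.1,1.2,0],0,1],[[0,1.2,0],0,1],[[0.2,1.2,0],0,1],[[0.1,0.4,0],0,1],[[0,0,0],0,1],[[0,0,0],0,1]]'

```text
time: 46.75
position: [0.5677, 0.1743, 0.1072]
tool_rot: [0.882, -0.469, 0.023, -0.035]
ft_force: [-1.9, -3.0, 1.4]
grip_width: 0.0154
```

```bash
python3 -c "
from h import *
arc(1);tilt()"
```

```text
t 46.75 p [0.5677 0.1743 0.1072] yaw -56.0 w 0.0154 F [-1.9 -3.   1.4] q6 1.04
theta -0.033896375755928965 0.09909367649338224
[[-0.16, -0.31]]
toolz [ 0.074  0.04  -0.996] q [0.094 0.649 1.685 0.049 0.731 1.036] pitch -0.0773
```

carry_out --steps '[[[0.2,0.6,0],0,1],[[0,0.2,0],0,1]]'

```text
time: 46.95
position: [0.5705, 0.1766, 0.1068]
tool_rot: [0.884, -0.466, 0.026, -0.03]
ft_force: [1.0, -9.2, 0.8]
grip_width: 0.0152
```

```bash
python3 -c "
from h import *
arc(1)"
```

```text
t 46.95 p [0.5705 0.1766 0.1068] yaw -55.7 w 0.0152 F [ 1.  -9.2  0.8] q6 1.05
theta -0.06359181877704811 0.09685285919609261
[[-0.45, -0.53]]
```

carry_out --steps '[[[0,0,0],0,0.5],[[0,0,0],0,0.5],[[0,0,0],0,0.5],[[0,0,0],0,0.4],[[0,0,2],0,0.4],[[0,0,4],0,0.4],[[0,0,4],0,0.4],[[-2,0,2],8,0.4],[[-2,0,0],8,0.4],[[-2,0,0],8,0.4]]' --squeeze 30

```text
time: 47.95
position: [0.5131, 0.1822, 0.2316]
tool_rot: [0.963, -0.264, 0.022, -0.038]
ft_force: [-0.3, 0.1, 0.0]
grip_width: 0.0523
```

carry_out --steps '[[[-3,0.5,0],8,0.4],[[-3,0.5,0],8,0.4],[[-2,0.5,0],8,0.4],[[0,0,0],8,0.4],[[0,0,0],8,0.4],[[0,0,0],8,0.4],[[0.5,0,0],8,0.4],[[0,0,0],0,0.4],[[0,0,0],0,0.4]]'

```text
time: 48.85
position: [0.4297, 0.2018, 0.2341]
tool_rot: [0.97, 0.24, 0.001, -0.047]
ft_force: [-0.4, -0.8, -0.2]
grip_width: 0.0522
```

```bash
python3 - <<'E'
from h import *
tilt();st(.4583,.1936,33,.14)
c=cams.camera("side")
cv2.imwrite("pics/p10.png",cv2.resize(c["pixels"][184:384,100:300,::-1],None,fx=3,fy=3))
E
```

```text
toolz [-0.021  0.092 -0.996] q [ 0.145  0.337  1.824  0.113  0.991 -0.403] pitch 0.0103
t 48.85 p [0.4297 0.2018 0.2341] yaw 27.8 w 0.0522 F [-0.4 -0.8 -0.2] q6 -0.4
d cm [ 2.86 -0.82 -9.41] spin 5.2
```

View pics/p10.png

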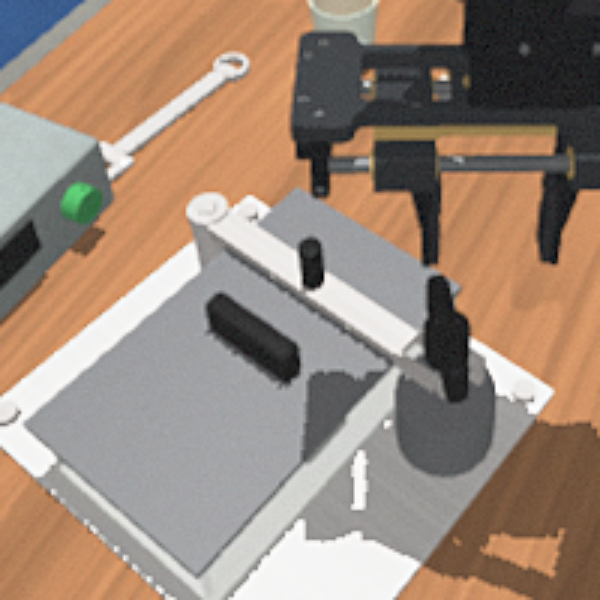

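The bar is shut across the cover with its fork at the stud, and the beaker stands. Now check the nut's angle and axis.

```bash
python3 - <<'E'
from h import *
c=cams.camera("side")
for a in(.5,.65,.8,.95):
    e=[[-105+s*36*np.cos(a),-55-s*36*np.sin(a),z] for s in(1,-1) for z in (127,92)]
    print(a,((proj(c,H(e))-[100,184])*3).round(0).tolist())
print(((proj(c,H([[-105,-55,127]]))-[100,184])*3).round(0))
m=c["pixels"].max(2)<45; s=np.zeros_like(m); s[275:320,238:260]=1
g=max(blobs(c,m&s,20),key=lambda t:t[0][4]);p=g[1]; print(g[0],(p.mean(0)-[100,184])*3, [((p[i]-[100,184])*3).tolist() for i in (p[:,1].argmin(),p[:,1].argmax(),p[:,0].argmin(),p[:,0].argmax())])
E
```

```text
0.5 [[420.0, 270.0], [420.0, 306.0], [471.0, 364.0], [469.0, 399.0]]
0.65 [[428.0, 268.0], [428.0, 303.0], [462.0, 367.0], [460.0, 402.0]]
0.8 [[437.0, 266.0], [436.0, 302.0], [452.0, 368.0], [451.0, 403.0]]
0.95 [[446.0, 266.0], [445.0, 302.0], [443.0, 369.0], [442.0, 404.0]]
[[444. 315.]]
[242 276  14  42 403] [445.89826303 338.84367246] [[435, 276], [450, 399], [426, 321], [465, 321]]
```

carry_out --steps '[[[1.3,-0.4,-1],2.5,0.2],[[1.3,-0.4,-1],2.5,0],[[0,0,-2],0,0],[[0,0,0],0,0],[[0,0,0],0,0]]'

```text
time: 49.45
position: [0.4559, 0.1939, 0.194]
tool_rot: [0.959, 0.281, -0.0, -0.047]
ft_force: [0.8, -0.5, -0.3]
grip_width: 0.0827
```

```bash
python3 - <<'E'
from h import *
tilt();st(.4583,.1936,33,.15)
E
```

```text
toolz [-0.027  0.091 -0.996] q [ 0.121  0.429  1.813  0.118  0.919 -0.522] pitch 0.0192
t 49.45 p [0.4559 0.1939 0.194 ] yaw 32.6 w 0.0827 F [ 0.8 -0.5 -0.3] q6 -0.52
d cm [ 0.24 -0.03 -4.4 ] spin 0.4
```

carry_out --steps '[[[0.2,0,-1.5],0.4,0.4],[[0,0,-1.5],0,0.4],[[0,0,-1.5],0,0.4],[[0,0,0],0,0.4],[[0,0,0],0,0.4]]'

```text
time: 49.95
position: [0.4593, 0.195, 0.1525]
tool_rot: [0.958, 0.284, 0.003, -0.047]
ft_force: [0.1, -0.1, -0.1]
grip_width: 0.0562
```

```bash
python3 - <<'E'
from h import *
tilt();st(.4583,.1936,33,.116)
E
```

```text
toolz [-0.02   0.092 -0.996] q [ 0.122  0.5    1.845  0.13   0.809 -0.544] pitch 0.0132
t 49.95 p [0.4593 0.195  0.1525] yaw 32.9 w 0.0562 F [ 0.1 -0.1 -0.1] q6 -0.54
d cm [-0.1  -0.14 -3.65] spin 0.1
```

carry_out --steps '[[[-0.1,-0.1,-1.2],0,0.4],[[0,0,-1.2],0,0.4],[[0,0,-0.8],0,0.5],[[0,0,-0.2],0,0.7],[[0,0,0],0,0.75],[[0,0,0],0,0.75],[[0,0,0],0,0.75]]' --squeeze 20

```text
time: 50.65
position: [0.4568, 0.1924, 0.1205]
tool_rot: [0.957, 0.286, 0.002, -0.045]
ft_force: [1.8, 1.6, -0.7]
grip_width: 0.0276
```

```bash
python3 - <<'E'
from h import *
tilt();st(.4583,.1936,33,.116)
E
```

```text
toolz [-0.022  0.088 -0.996] q [ 0.12   0.555  1.874  0.136  0.728 -0.562] pitch 0.016
t 50.65 p [0.4568 0.1924 0.1205] yaw 33.2 w 0.0276 F [ 1.8  1.6 -0.7] q6 -0.56
d cm [ 0.15  0.12 -0.45] spin -0.2
```

carry_out --steps '[[[0.1,0.1,-0.4],0,0.75],[[0,0,0],0,1],[[0,0,0],0,1],[[0,0,0],0,1],[[0,0,0],0,1]]' --squeeze 20

```text
time: 51.15
position: [0.4568, 0.1926, 0.1188]
tool_rot: [0.957, 0.286, 0.001, -0.045]
ft_force: [-1.4, -1.3, 0.7]
grip_width: 0.0275
```

```bash
python3 - <<'E'
from h import *
st(.4583,.1936,33,.116);print(robot.get_obs()["moment"])
E
```

```text
t 51.15 p [0.4568 0.1926 0.1188] yaw 33.3 w 0.0275 F [-1.4 -1.3  0.7] q6 -0.56
d cm [ 0.15  0.1  -0.28] spin -0.3
[-0.30105504  0.10504208  0.07408641]
```

The grip is 27.5 mm wide, which suggests a round hub at the axis. I'll grip more firmly and turn anticlockwise, watching the moment.

carry_out --steps '[[[0,0,0],0,1],[[0,0,0],7,1],[[0,0,0],7,1],[[0,0,0],7,1],[[0,0,0],0,1]]' --squeeze 35

```text
time: 51.65
position: [0.4574, 0.193, 0.1188]
tool_rot: [0.886, 0.461, -0.007, -0.045]
ft_force: [-0.8, -1.6, 0.2]
grip_width: 0.0274
```

```bash
python3 - <<'E'
from h import *
st(.4583,.1936,33,.116);print(robot.get_obs()["moment"]);tilt()
c=cams.camera("side")
cv2.imwrite("pics/p11.png",cv2.resize(c["pixels"][254:334,200:300,::-1],None,fx=6,fy=6))
m=c["pixels"].max(2)<45;print((m[270:325,235:265]).astype(int).sum(1))
E
```

```text
t 51.65 p [0.4574 0.193  0.1188] yaw 54.9 w 0.0274 F [-0.8 -1.6  0.2] q6 -0.92
d cm [ 0.09  0.06 -0.28] spin -21.9
[-0.37907545  0.024132    0.12255133]
toolz [-0.054  0.072 -0.996] q [ 0.127  0.568  1.848  0.113  0.773 -0.915] pitch 0.0478
[ 5  7  9  7  4  3  0  1  3  6  6  8  9  8 12  9  7  6 10 11 13 14 16 14
 17 24 24 23 25 24 21 22 20 19 18 19 19 17 12  9 10  9  8  7  6  4  0  0
  0  0  0  0  0  0  0]
```

carry_out --steps '[[[0,0,0],8,1],[[0,0,0],8,1],[[0,0,0],8,1],[[0,0,0],8,1],[[0,0,0],8,1],[[0,0,0],4,1],[[0,0,0],0,1],[[0,0,0],0,1]]'

```text
time: 52.5
position: [0.4581, 0.1943, 0.1169]
tool_rot: [0.648, 0.761, -0.022, -0.039]
ft_force: [1.1, -0.6, -5.3]
grip_width: 0.0272
```

```bash
python3 - <<'E'
from h import *
st(.4583,.1936,98,.116);print(robot.get_obs()["moment"])
E
```

```text
t 52.5 p [0.4581 0.1943 0.1169] yaw 99.1 w 0.0272 F [ 1.1 -0.6 -5.3] q6 -1.6
d cm [ 0.02 -0.07 -0.09] spin -1.1
[-0.2287113  -0.26988304  0.04618468]
```

carry_out --steps '[[[0,0,0],0,0.5],[[0,0,0],0,0.5],[[0,0,0],0,0.5],[[0,0,0],0,0.4],[[0,0,2],0,0.4],[[0,0,3],0,0.4],[[0,0,3],0,0.4],[[0,0,2],0,0.4],[[0,0,0],0,0.4]]'

```text
time: 53.4
position: [0.4585, 0.1952, 0.2217]
tool_rot: [0.651, 0.758, -0.02, -0.039]
ft_force: [0.8, 1.7, -0.3]
grip_width: 0.0523
```

```bash
python3 - <<'E'
from h import *
st(.4583,.1936,98,.116)
b=cams.camera("side");a=cams.camera("top")
B=cv2.resize(b["pixels"][254:334,200:300,::-1],None,fx=4,fy=4,interpolation=cv2.INTER_CUBIC);A=cv2.resize(a["pixels"][204:284,100:200,::-1],None,fx=4,fy=4,interpolation=cv2.INTER_CUBIC)
cv2.imwrite("pics/p12.png",np.hstack([A,B]))
m=b["pixels"].max(2)<45; s=np.zeros_like(m); s[270:320,232:266]=1
for g in blobs(b,m&s,10): print(g[0]); p=g[1]
for y in range(270,322): print(y,''.join('#' if v else '.' for v in m[y,228:270]))
for an in (.8,.3,0,-.3):
    for dz in (0,-8.5):
        e=[[-105+t*36*np.cos(an),-55-t*36*np.sin(an),z+dz] for t in(1,-1) for z in (127,92)]
        print(an,dz,proj(b,H(e)).round(0).tolist())
E
```

```text
t 53.4 p [0.4585 0.1952 0.2217] yaw 98.6 w 0.0523 F [ 0.8  1.7 -0.3] q6 -1.58
d cm [ -0.02  -0.16 -10.57] spin -0.6
[232 270  23  10 150]
[232 289  34  21 446]
270 #################......####...............
271 ##################.....####...............
272 .##########################...............
273 .......###################................
274 ........###################...............
275 ........##################................
276 ........##############.###................
277 ...........###########....................
278 ...............#######....................
279 ....................#.....................
280 ..........................................
281 ..........................................
282 ..........................................
283 ..........................................
284 ..........................................
285 ..........................................
286 ..........................................
287 ..........................................
288 ..........................................
289 ...######.................................

[... 1381 characters left out ...]
............................
320 ..........................................
321 ..........................................
0.8 0 [[246.0, 273.0], [245.0, 285.0], [251.0, 307.0], [250.0, 318.0]]
0.8 -8.5 [[246.0, 276.0], [245.0, 287.0], [251.0, 310.0], [250.0, 321.0]]
0.3 0 [[236.0, 276.0], [237.0, 288.0], [261.0, 303.0], [260.0, 315.0]]
0.3 -8.5 [[236.0, 279.0], [237.0, 290.0], [260.0, 306.0], [260.0, 318.0]]
0 0 [[232.0, 279.0], [232.0, 291.0], [265.0, 300.0], [264.0, 311.0]]
0 -8.5 [[232.0, 282.0], [232.0, 294.0], [265.0, 303.0], [264.0, 314.0]]
-0.3 0 [[229.0, 283.0], [229.0, 295.0], [268.0, 295.0], [267.0, 307.0]]
-0.3 -8.5 [[229.0, 286.0], [229.0, 298.0], [267.0, 298.0], [267.0, 310.0]]
```

The silhouette puts the wings at about -0.35 rad and roughly 8 mm lower. The 5 N downward pull while I held the nut fits as well, so the nut has dropped. Regripping at the lower height.

carry_out --steps '[[[0,-0.2,-2],0,0.4],[[0,0,-2.5],0,0.4],[[0,0,-2.5],0,0.4],[[0,0,-2],0,0.4],[[0,0,0],0,0.4],[[0,0,0],0,0.4]]'

```text
time: 54.1
position: [0.4524, 0.192, 0.1206]
tool_rot: [0.652, 0.757, -0.026, -0.044]
ft_force: [0.2, 0.3, -0.4]
grip_width: 0.0521
```

```bash
python3 - <<'E'
from h import *
st(.458,.1936,98.6,.1095);tilt()
E
```

```text
t 54.1 p [0.4524 0.192  0.1206] yaw 98.5 w 0.0521 F [ 0.2  0.3 -0.4] q6 -1.6
d cm [ 0.56  0.16 -1.11] spin 0.1
toolz [-0.101  0.019 -0.995] q [ 0.153  0.577  1.816  0.046  0.846 -1.599] pitch 0.0973
```

carry_out --steps '[[[0.5,0.2,0],0,0.4],[[0,0,-0.8],0,0.4],[[0,0,-0.3],0,0.4],[[0,0,0],0,0.5],[[0,0,0],0,1],[[0,0,0],0,1],[[0,0,0],0,1],[[0,0,0],0,1],[[0,0,0],0,1]]' --squeeze 35

```text
time: 55.0
position: [0.4595, 0.1946, 0.1112]
tool_rot: [0.652, 0.757, -0.024, -0.043]
ft_force: [0.4, 0.1, -1.1]
grip_width: 0.0275
```

```bash
python3 - <<'E'
from h import *
st(.458,.1936,98.6,.1085);print(robot.get_obs()["moment"])
E
```

```text
t 55.0 p [0.4595 0.1946 0.1112] yaw 98.5 w 0.0275 F [ 0.4  0.1 -1.1] q6 -1.6
d cm [-0.15 -0.1  -0.27] spin 0.1
[ 0.0373808  -0.23370267 -0.0097855 ]
```

carry_out --steps '[[[0,0,0],-8,1],[[0,0,0],-8,1],[[0,0,0],-8,1],[[0,0,0],-8,1],[[0,0,0],-8,1],[[0,0,0],-8,1],[[0,0,0],-8,1],[[0,0,0],0,1]]'

```text
time: 55.8
position: [0.4581, 0.1916, 0.1112]
tool_rot: [0.936, 0.347, -0.004, -0.048]
ft_force: [0.9, 1.2, -1.7]
grip_width: 0.0274
```

```bash
python3 - <<'E'
from h import *
st(.4583,.1936,-42,.1085);print(robot.get_obs()["moment"])
E
```

```text
t 55.8 p [0.4581 0.1916 0.1112] yaw 40.6 w 0.0274 F [ 0.9  1.2 -1.7] q6 -0.7
d cm [ 0.02  0.2  -0.27] spin -82.6
[ 0.18759576 -0.28912183 -0.04187148]
```

carry_out --steps '[[[0,0.1,0],-8,1],[[0,0,0],-8,1],[[0,0,0],-8,1],[[0,0,0],-8,1],[[0,0,0],-8,1],[[0,0,0],-8,1],[[0,0,0],-8,1],[[0,0,0],-8,1],[[0,0,0],0,1]]'

```text
time: 56.7
position: [0.4545, 0.1914, 0.1112]
tool_rot: [0.978, -0.206, 0.018, -0.042]
ft_force: [1.9, -0.6, -1.5]
grip_width: 0.0272
```

```bash
python3 - <<'E'
from h import *
st(.4583,.1936,-42,.1085);print(robot.get_obs()["moment"])
E
```

```text
t 56.7 p [0.4545 0.1914 0.1112] yaw -23.8 w 0.0272 F [ 1.9 -0.6 -1.5] q6 0.45
d cm [ 0.38  0.22 -0.27] spin -18.2
[-0.36303092 -0.19178841 -0.02874461]
```

carry_out --steps '[[[0.2,0.1,0],-7,1],[[0.1,0.1,0],-7,1],[[0,0,0],-5,1],[[0,0,0],-4,1],[[0,0,0],-3,1],[[0,0,0],0,1]]'

```text
time: 57.3
position: [0.4536, 0.1924, 0.1113]
tool_rot: [0.911, -0.41, 0.022, -0.033]
ft_force: [-0.1, -0.2, -0.0]
grip_width: 0.027
```

```bash
python3 - <<'E'
from h import *
st(.4583,.1936,-42,.1085);print(robot.get_obs()["moment"])
E
```

```text
t 57.3 p [0.4536 0.1924 0.1113] yaw -48.5 w 0.027 F [-0.1 -0.2 -0. ] q6 0.95
d cm [ 0.47  0.12 -0.28] spin 6.5
[ 0.00193156 -0.01835701  0.31921553]
```

carry_out --steps '[[[0,0,0],0,0.5],[[0,0,0],0,0.5],[[0,0,0],0,0.5],[[0,0,0],0,0.4],[[0,0,2],0,0.4],[[0,0,3],0,0.4],[[0,0,3],0,0.4],[[0,0,3],0,0.4],[[0,0,0],0,0.4]]'

```text
time: 58.2
position: [0.4529, 0.1916, 0.2242]
tool_rot: [0.913, -0.407, 0.02, -0.033]
ft_force: [0.9, -0.7, 0.4]
grip_width: 0.0519
```

```bash
python3 - <<'E'
from h import *
st(.4583,.1936,-42,.116)
b=cams.camera("side")
m=b["pixels"].max(2)<45
for y in range(268,324): print(y,''.join('#' if v else '.' for v in m[y,228:270]))
for an in (1.6,1.85,2.1):
    for dz in (-8.5,):
        e=[[-105+t*36*np.cos(an),-55-t*36*np.sin(an),z+dz] for t in(1,-1) for z in (127,92)]
        print(an,dz,(proj(b,H(e))-[228,0]).round(0).tolist())
E
```

```text
t 58.2 p [0.4529 0.1916 0.2242] yaw -48.1 w 0.0519 F [ 0.9 -0.7  0.4] q6 0.97
d cm [  0.54   0.2  -10.82] spin 6.1
268 .....................#####################
269 ....................######################
270 ....................######....############
271 ....................####.......###########
272 ....................####......############
273 ....................#####....#############
274 .....................#####################
275 .....................#################....
276 .....................############.........
277 .....................#######..............
278 ......................#...................
279 ..........................................
280 ..........................................
281 ..........................................
282 ..........................................
283 ..........................................
284 ..........................................
285 ..........................................
286 ..........................................
287 ...................................###....
288 ................................######...
[... 1151 characters left out ...]
.........................
314 ..........................................
315 ..........................................
316 ..........................................
317 ..........................................
318 ..........................................
319 ..........................................
320 ..........................................
321 ..........................................
322 ..........................................
323 ..........................................
1.6 -8.5 [[32.0, 279.0], [32.0, 291.0], [7.0, 306.0], [7.0, 317.0]]
1.85 -8.5 [[36.0, 282.0], [35.0, 294.0], [3.0, 302.0], [4.0, 314.0]]
2.1 -8.5 [[38.0, 286.0], [38.0, 297.0], [1.0, 299.0], [1.0, 310.0]]
```

The wing tips match the prediction for 2.1 rad dropped (right tip at column 38, rows 287-299), and 0.32 N m resisted at the stop. I'll retreat and take one last look.

carry_out --steps '[[[0,0,3],0,0.4],[[0,-4,2],0,0.4],[[0,-4.5,0],0,0.4],[[0,-4.5,0],0,0.4],[[0,-4.5,0],0,0.4],[[0,-4.5,0],0,0.4],[[0,-4,0],0,0.4],[[0,-2,0],0,0.4],[[0,0,0],0,0.4],[[0,0,0],0,0.4]]'

```text
time: 59.25
position: [0.444, -0.0975, 0.263]
tool_rot: [0.914, -0.405, 0.009, -0.03]
ft_force: [-0.4, 0.7, 0.2]
grip_width: 0.0523
```

```bash
python3 - <<'E'
from h import *
st()
def ov(c,x,y):
    im=cv2.resize(c["pixels"][y:y+200,x:x+200,::-1],None,fx=2,fy=2)
    for r in (rc(75,120,63),[[105,-55,77],[-105,-55,77]]):
        u=((proj(c,H(r))-[x,y]+.5)*2).astype(int); cv2.polylines(im,[u],True,(0,0,255),1)
    return im
cv2.imwrite("pics/p13.png",np.hstack([ov(cams.camera("top"),90,110),ov(cams.camera("side"),90,184)]))
E
```

```text
t 59.25 p [ 0.444  -0.0975  0.263 ] yaw -47.7 w 0.0523 F [-0.4  0.7  0.2] q6 0.29
```

View pics/p13.png

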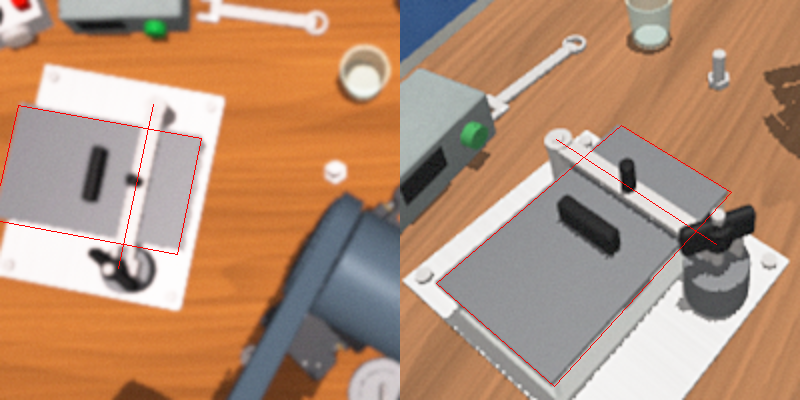

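```bash
python3 -c "
from rig import robot
print(robot.hand_in())"
```

```text
the job is handed in; nothing more can be done
None
```

I finished every step in order and handed the job in at about 59 s of the 210 s. No verdict comes back, so the result rests on my own checks.

- **Cartridges:** all three were seen lying flat side by side on the trough floor. They were not seen again once the cover went on.
- **Cover:** in the final top and side pictures its outline lies on the expected square position to within a few millimetres.
- **Clamp bar:** I swung it by the peg to its stop, where about 9 N pushed back. The last picture shows it across the cover with its fork at the stud.
- **Wing nut:** I backed it off to about -0.35 rad and let go. Its outline then sat about 8 mm lower, so it had dropped. I turned it clockwise until 0.32 N m resisted, and the wing tips match 2.1 rad.
- **Beaker:** it was standing in the last picture, and the arm is clear of everything.

Four things did not go as expected:
- **First grasp:** it missed because I lifted before the fingers had closed. It pushed that cartridge a few millimetres, and the second try held.
- **Tool tilt:** the tool drifted by up to about 7° during fast moves. I worked around it, and it did not upset any placement.
- **Cover position:** while I held the cover, my first estimate of its centre and the pictures disagreed by about 5 mm. I followed the pictures.
- **Nut grip:** the grip on the nut read 27 mm, not the 14 mm of the wings, so I probably held its round hub. It still turned without slipping.

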